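Clear the drying bar and snap the spacer tubes into their holders

ROBOT

A 6-joint arm with a two-finger parallel gripper is mounted at the origin on the work surface. World frame = base frame: x ahead of the robot, y to its left, z up, the work surface at z = 0. Lengths are in m, angles in rad, forces in N, time in s.
With the tool pointing down it reaches from about 0.35 to 0.85 m from the base axis. Payload 8.1 kg.
Tool frame: the origin (TCP) lies midway between the tips of the shut fingers; the grasp point (between the pads) lies 19 mm behind it; z points along the fingers, y is the direction in which the jaws open and shut (so a half turn about z gives the same grasp; the last joint's range is limited). The gripper opens to 93 mm and grips with 3 to 60 N. Pads are 15 mm wide; open, the fingers measure 128 mm over their backs; the gripper's body (75 mm by 188 mm) begins 65 mm behind the grasp point.
Start: joints at [1.113, 0.13, 1.488, -0, 1.523, -0.085], TCP at [0.219, 0.559, 0.186] pointing down, gripper open.
Joint ranges: [-2.96, 2.96], [-0.89, 2.26], [0.02, 2.5], [-1.34, 4.48], [0, 2.73], [-2.66, 2.66]. Speed limits (rad/s): [2.39, 2.39, 2.79, 3.14, 3.14, 3.14].

INTERFACE

Orientations are given as a rotation vector (axis times angle).
In Python, from plant import robot, optics, ticket gives the robot as it stands.
- The arm moves only by the tool send_rows, never from a script. Its argument "targets" is a list of rows, each a list of 3 entries, a list of its own where there are three numbers: the opening, from -1 (shut) to 1 (fully open), then the shift along the tool's x, y, z in mm, then the turn about the tool's z in rad. A call has 1 to 12 rows; each row shifts and turns the commanded pose from where the row before left it, along the tool's axes as they then stand; what a row does not reach is not made up. A row lasts 1/10 s, in which the tool goes at most 50 mm and 8.59 degrees, less where a joint would pass 70% of its speed; a pose out of reach is approached as far as the arm can. A call with a gripper value outside its range is refused whole. The fingers move at their own pace and stop on an object; "newtons" is the grip in N (left out, the last holds). Time passes only in rows, so rows that do not move let the fingers close. It gives the time, the measured TCP pose, the force and the opening at its end, in the units of the state.
- robot.read_state(): the state, without advancing time (a new reading comes with each control period).
- optics.read_camera(name): name is "side" or "top"; returns a dict with "color" (400x640x3 uint8, red, green, blue), "K" (3x3 intrinsics, pixels), "position" and "orientation" of the camera in the world. Camera axes: x right, y up, looking along -z (the intrinsics and any distortion apply to the point x, -y, -z); pixel columns grow to the right and rows downward; lengths in m; the calibration is good to about 2 mm. A picture is of the moment at which its call begins. There is no depth.
- ticket.close_job(): hands the job in, once; it reports no verdict.
Trained networks look in the newest picture that a camera, given by its name, has taken for a name from the list of things; names that differ only in an ending like _2 or _b are one class to them, and where a whole thing is asked for, a point or a joint stands for the part that bears it (a point fixed in the world has none). Each returns a list of dicts, best first, with "confidence" (0 to 1); they miss things now and then, are a little off and sometimes report something else, mostly with a low value. They report only what shows in the picture. A call takes as long as a camera call. They do not tell look-alikes from the thing itself.
- optics.cut_out(camera, name): "region" (400x640 bool, what is visible of it) and "point" ([column, row] in pixels, amid what is visible of it).
The state is a dict: "t": time; "q": joint angles; "dq": joint speeds; "joint_torque": joint torques, N m; "tool_pos": TCP position; "orientation": TCP orientation; "force": force on the tool from outside, world axes, zero at the start; "wrist_torque": the same for the moment, N m; "opening": finger opening in m.
Only numpy, scipy, OpenCV 4.12 (cv2) and the standard library are available. Lean on these libraries where they do the work, as an engineer would, in place of code of your own. Each camera call takes 0.05 s, during which the arm holds its last target.

TASK

The paint on the two axle spacer tubes is dry: slide them off the free end of the drying bar and snap each one fully home, lying level, in both spring clips of the holder with its own colour of base plate. Press only until the clips snap over the tube, then stop pushing and let go; do not ram it. Leave everything else on the bench where it is.

Things in the scene. Friction and masses are not known exactly. Their poses are not given: they have to be found in the camera images.
- yellow_tube_mid (a point): centre of the loose yellow tube: 90 mm long, 34 mm outside diameter, 22 mm bore right through, 130 g. Its y axis runs along it (either end is the same). It starts threaded on the bar, level, the top of its bore resting on the bar, so its centre is 5 mm below the bar's axis. Either colour may be the outer one.
- blue_tube_mid (a point): centre of the loose blue tube: 90 mm long, 34 mm outside diameter, 22 mm bore right through, 130 g. Its y axis runs along it (either end is the same). It starts threaded on the bar, level, the top of its bore resting on the bar, so its centre is 5 mm below the bar's axis. Either colour may be the outer one.
- yellow_seat (a point): centre of the yellow tube when fully home in its holder, 48 mm above the table; y axis along the tube, z up. Pressed straight down, the tube meets the clip lips 25 mm above this point, resists to a peak of 10 to 14 N in all near 18 mm above, is past the lips' widest spread 12 mm above, and from 8 mm is drawn home with about 8 N on to a hard saddle (17 mm below this point), even if let go.
- blue_seat (a point): centre of the blue tube when fully home in its holder, 48 mm above the table; y axis along the tube, z up. Pressed straight down, the tube meets the clip lips 25 mm above this point, resists to a peak of 10 to 14 N in all near 18 mm above, is past the lips' widest spread 12 mm above, and from 8 mm is drawn home with about 8 N on to a hard saddle (17 mm below this point), even if let go.
- yellow_holder: fixed holder, yellow base plate 64 (x) by 120 (y) by 12 mm; origin under its centre. Two spring clips, open upward, at y = -30 and +30 mm, each 12 mm wide along y; between them (y -24 to +24 mm) is room for fingers above the plate. End cheeks at y = +-53 mm (inner faces), as high as the seat, leave 8 mm at each end of the tube: it goes in only from above.
- blue_holder: fixed holder, blue base plate 64 (x) by 120 (y) by 12 mm; origin under its centre. Two spring clips, open upward, at y = -30 and +30 mm, each 12 mm wide along y; between them (y -24 to +24 mm) is room for fingers above the plate. End cheeks at y = +-53 mm (inner faces), as high as the seat, leave 8 mm at each end of the tube: it goes in only from above.
- yellow_jaw_b (a joint): sprung steel leaves of both yellow clips on the holder's +x side, hinged at their foot (the -x side is alike). Upright at x = 21.5 mm, 66 mm high, with rolled lips of 4 mm radius on top; opposite lips leave 25 mm at rest, their centres 60 mm above the table. Angle in rad, 0 at rest, grows as they spread: about 0.1 at the widest, 0.01 with a tube home.
- blue_jaw_b (a joint): sprung steel leaves of both blue clips on the holder's +x side, hinged at their foot (the -x side is alike). Upright at x = 21.5 mm, 66 mm high, with rolled lips of 4 mm radius on top; opposite lips leave 25 mm at rest, their centres 60 mm above the table. Angle in rad, 0 at rest, grows as they spread: about 0.1 at the widest, 0.01 with a tube home.
- bar_tip (a point): centre of the free end of the fixed drying bar: level, steel, 12 mm diameter, axis 135 mm above the table. Its y axis points along the bar towards the green post holding the other end, whose face is 228 mm away; the post (36 by 24 mm) is 154 mm high on a 110 by 100 mm foot. Nothing blocks the free end.
- spray_can: green spray can with white cap, standing, 56 mm diameter, 178 mm high; origin under its foot. Bystander: leave it where it is.
- oil_bottle: grey oil bottle with orange cap, standing, 64 mm diameter, 185 mm high; origin under its foot. Bystander: leave it where it is.
- bolt_jar: glass jar with steel lid, 60 mm diameter, 85 mm high, beside the bar; origin under its foot. Bystander: leave it where it is.
- screwdriver: screwdriver with orange handle, 180 mm long, lying on the table under the bar; origin underneath near its middle, x axis along it. Bystander: leave it where it is.
- file: flat file with blue handle, 165 mm long, 16 mm wide, 13 mm high, lying between the two holders; origin underneath near its middle, x axis along it. Bystander: leave it where it is.
- hammer: hammer with wooden handle, 260 mm long, lying near the robot; origin underneath near its middle, x axis along it. Bystander: leave it where it is.
- carton: cardboard carton, 100 by 70 mm and 60 mm high; origin under its centre. Bystander: leave it where it is.
Things that resemble listed ones, but are neither listed nor needed, are in the scene too. What is shaped like the part that bears yellow_tube_mid but green is not meant.

How it is judged:
By the outcome, as a careful person would: the job done as asked, in the order asked, and still so for the second after the job is handed in, with the robot touching nothing.
It also fails if it takes over 62 s, if anything falls off the work surface, if the arm or the gripper's body presses on something with over 40 N, if the wrist force passes 120 N, or if a joint passes its speed limit or range.

## Working session

There is one attempt and no reset: what is moved stays moved. The work goes in short steps, Python scripts to look and compute and a tool call to move; the robot and the scene stay as the last step left them, time stands still between calls to the robot, and variables do not carry over. Pictures are saved under pics/ and viewed, and the job is handed in when it is done.

Besides the shell and the picture viewer there is one more tool, called after "Request:" in YAML: its name, and indented under it one key for each argument. send_rows: Moves the arm, as the interface text tells. Its arguments: {"type":"object","properties":{"targets":{"type":"array","items":{"type":"array"}},"newtons":{"type":"number"}},"required":["targets"]}

```bash
ls; mkdir -p pics
python3 - <<'E'
from plant import robot, optics, ticket
import cv2
print(robot.read_state())
for n in ("side","top"):
    c=optics.read_camera(n); cv2.imwrite(f"pics/{n}0.png",c["color"][:,:,::-1]); print(n,c["K"],c["position"],c["orientation"],[k for k in c])
E
```

```text
pics
{'t': 0.0, 'q': array([ 1.11262191e+00,  1.31153748e-01,  1.48924079e+00, -2.55377217e-05,
        1.52301989e+00, -8.53892531e-02]), 'dq': array([ 0.00081082,  0.00119366, -0.00018568,  0.00029289, -0.00016591,
        0.0003647 ]), 'joint_torque': array([-3.10000803e-03, -5.59835815e+01, -4.91764069e+01,  7.61867152e-02,
        3.54678452e-02, -1.85856998e-04]), 'tool_pos': array([0.2182331 , 0.55823636, 0.18451308]), 'orientation': array([-5.82096565e-01, -3.08672029e+00,  2.76695019e-03]), 'force': array([-1.49757819, -0.50479703, -0.48517745]), 'wrist_torque': array([-0.01604604,  0.02393332, -0.06141782]), 'opening': 0.09286996086992629}
side [[380.6318485    0.         316.78655318]
 [  0.         380.6318485  196.6418276 ]
 [  0.           0.           1.        ]] [ 0.04658648 -0.80230836  0.76248035] [ 0.93265579 -0.24471314 -0.5183993 ] ['color', 'K', 'position', 'orientation']
top [[436.85421356   0.         321.30865462]
 [  0.         436.85421356 204.02653898]
 [  0.           0.           1.        ]] [ 0.33322968 -0.02192889  1.41340735] [ 0.1250513  -0.0982335  -1.56420545] ['color', 'K', 'position', 'orientation']
```

View pics/side0.png

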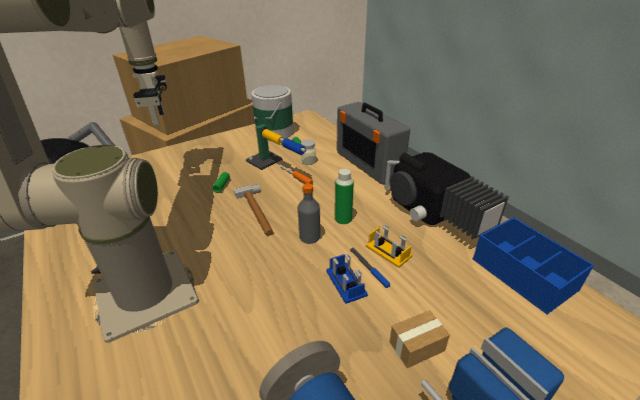

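View pics/top0.png

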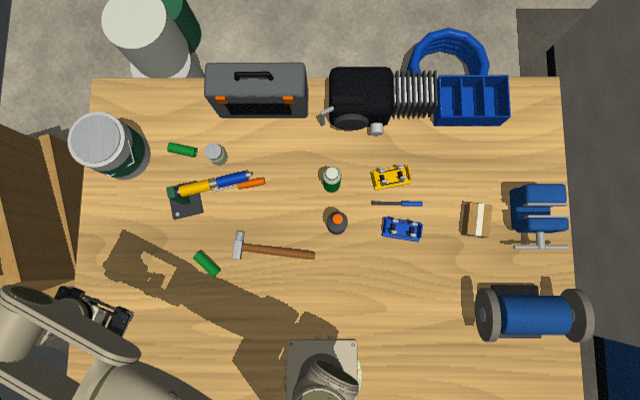

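Side image: green post at about (265,145). On the bar, yellow is inner (272,135) and blue is outer (293,145). The holders are blue at (347,278) and yellow at (390,245). The look-alikes are green tubes at (222,182) and (296,142) in the side view, or (206,263) and (182,149) in the top view.

```bash
cat > h.py <<'E'
import numpy as np, cv2
from scipy.spatial.transform import Rotation as R
from plant import robot, optics, ticket
def proj(c,P):
    P=np.atleast_2d(P); Rm=R.from_rotvec(c["orientation"]).as_matrix()
    p=(P-c["position"])@Rm; p=p*[1,-1,-1]
    u=p@c["K"].T; return u[:,:2]/u[:,2:]
def ray(c,uv):
    Rm=R.from_rotvec(c["orientation"]).as_matrix()
    d=np.linalg.inv(c["K"])@np.array([uv[0],uv[1],1.]); d=d*[1,-1,-1]
    return np.asarray(c["position"]),Rm@d
def atz(c,uv,z):
    o,d=ray(c,uv); return o+d*(z-o[2])/d[2]
def tri(c1,u1,c2,u2):
    A=[];b=[]
    M=np.zeros((3,3));v=np.zeros(3)
    for c,u in((c1,u1),(c2,u2)):
        o,d=ray(c,u);d=d/np.linalg.norm(d);Q=np.eye(3)-np.outer(d,d);M+=Q;v+=Q@o
    return np.linalg.solve(M,v)
def crop(c,x0,x1,y0,y1,k,f):
    im=c["color"][y0:y1,x0:x1,::-1]; cv2.imwrite(f,cv2.resize(im,None,fx=k,fy=k,interpolation=cv2.INTER_CUBIC))
E
python3 - <<'E'
from h import *
S=optics.read_camera("side");T=optics.read_camera("top")
import pickle; pickle.dump((S,T),open("cams.pkl","wb"))
crop(T,160,280,130,230,6,"pics/tbar.png"); crop(T,320,440,150,250,6,"pics/thold.png")
crop(S,230,350,100,200,6,"pics/sbar.png"); crop(S,290,430,170,310,5,"pics/shold.png")
names="yellow_tube_mid blue_tube_mid yellow_holder blue_holder spray_can oil_bottle bolt_jar screwdriver file hammer carton".split()
seg={}
for n in names:
    for cn in("side","top"):
        for r in optics.cut_out(cn,n):
            reg=r["region"]; m=cv2.minAreaRect(np.argwhere(reg)[:,::-1].astype(np.float32))
            seg.setdefault((n,cn),[]).append(r)
            print(n,cn,round(r["confidence"],2),np.round(r["point"],1),reg.sum(),[np.round(x,1) for x in m])
pickle.dump(seg,open("seg.pkl","wb"))
E
```

```text
yellow_tube_mid side 0.75 [272.9 136.1] 174 [array([272., 136.]), array([20.6,  8.9]), np.float64(26.6)]
yellow_tube_mid side 0.61 [219.4 179.8] 169 [array([220.1, 181.6]), array([ 8.7, 20.8]), np.float64(37.9)]
yellow_tube_mid side 0.57 [298.  136.6] 28 [array([295.8, 139.8]), array([6.4, 4.2]), np.float64(45.0)]
yellow_tube_mid side 0.57 [387.3 248.7] 944 [array([390. , 244.6]), array([47.2, 29.7]), np.float64(33.1)]
yellow_tube_mid side 0.29 [264.5 154.7] 648 [array([272.3, 153.1]), array([54. , 40.5]), np.float64(30.8)]
yellow_tube_mid top 0.91 [197.2 185.1] 346 [array([194.8, 188.1]), array([11.2, 32. ]), np.float64(76.0)]
yellow_tube_mid top 0.88 [207.3 264.8] 316 [array([206.9, 264.1]), array([30. , 10.7]), np.float64(42.7)]
yellow_tube_mid top 0.84 [181.7 147.2] 269 [array([181.9, 149.9]), array([28.9,  9.9]), np.float64(14.0)]
blue_tube_mid side 0.76 [291.8 142.7] 178 [array([292.6, 145.6]), array([23.2,  8.9]), np.float64(24.8)]
blue_tube_mid top 0.73 [227.7 180.3] 354 [array([230.9, 179.7]), array([12.3, 30.8]), np.float64(80.0)]
yellow_holder side 0.68 [387.8 252.3] 846 [
[... 1830 characters left out ...]
 4.]), np.float64(0.0)]
file top 0.23 [253.3 184.2] 220 [array([244.7, 184.9]), array([ 8. , 39.8]), np.float64(76.0)]
hammer side 0.68 [252.2 203.3] 565 [array([252.9, 211.2]), array([53.7, 24.7]), np.float64(72.7)]
hammer top 0.67 [263.4 246.8] 770 [array([273. , 245.5]), array([27., 82.]), np.float64(90.0)]
hammer top 0.19 [402.6 225. ] 795 [array([402.3, 229.1]), array([39.9, 21.2]), np.float64(7.8)]
carton side 0.59 [418.2 337.8] 2231 [array([418.6, 337.2]), array([45.5, 56.9]), np.float64(65.2)]
carton side 0.54 [386.  239.2] 160 [array([393.4, 237.3]), array([30.4, 13.7]), np.float64(32.9)]
carton top 0.92 [479.3 222.5] 936 [array([477. , 220.1]), array([28.8, 34. ]), np.float64(4.8)]
```

```bash
cd pics; python3 -c "
import cv2,numpy as np
print([cv2.imread(f+'.png').shape for f in('tbar','thold','sbar','shold')])"
```

```text
[(600, 720, 3), (600, 720, 3), (600, 720, 3), (700, 700, 3)]
```

View pics/tbar.png

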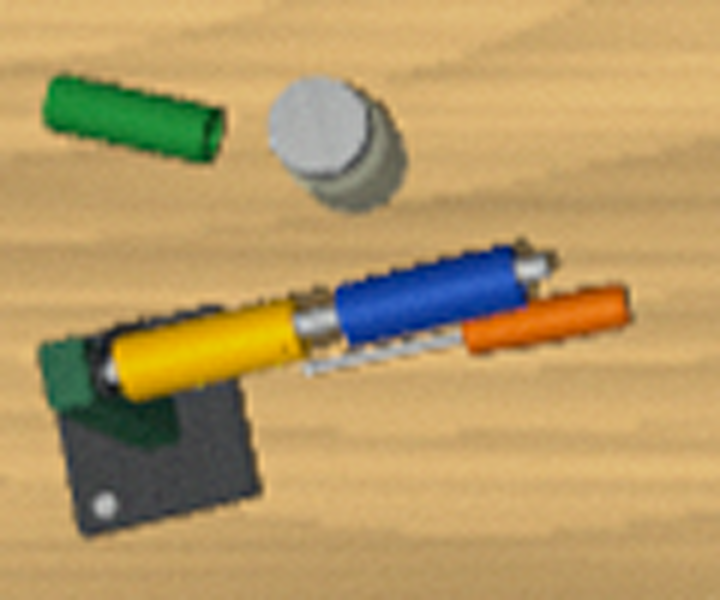

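View pics/sbar.png

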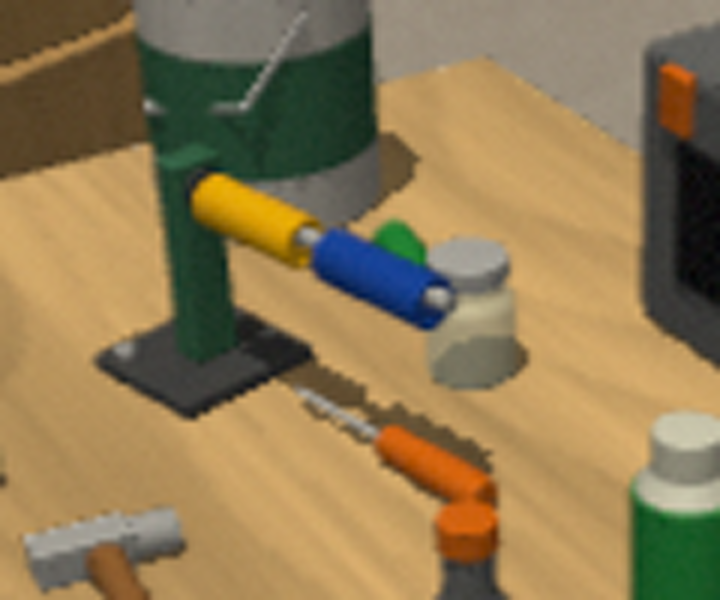

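View pics/thold.png

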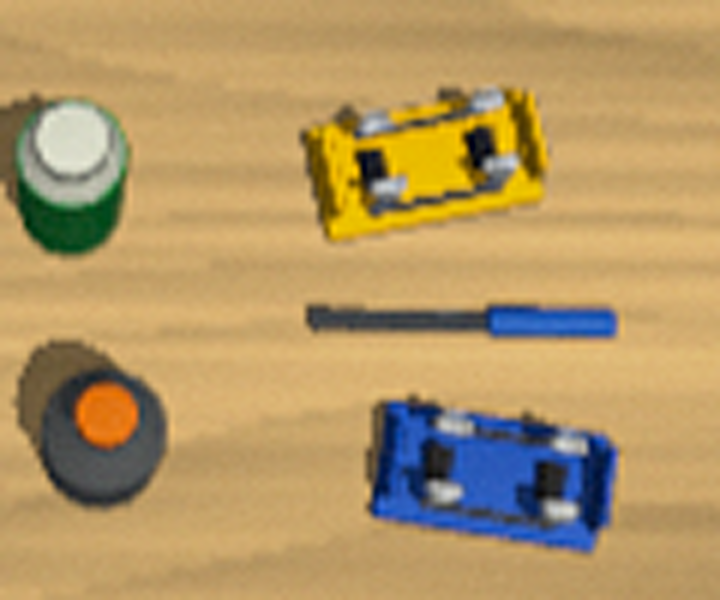

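View pics/shold.png

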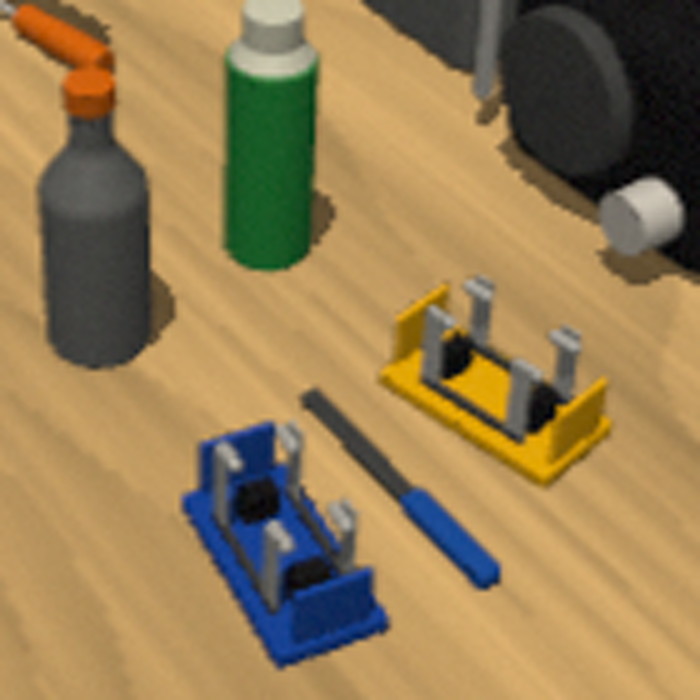

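```bash
cat > fit.py <<'E'
from h import *
import pickle
from scipy.optimize import least_squares, minimize
S,T=pickle.load(open("cams.pkl","rb"))
cv=lambda p,k,o:(np.array(p)+.5)/k-.5+np.array(o)
lips={"yellow":([(373,122),(488,100),(389,187),(500,165)],[(480,288),(566,340),(437,320),(524,372)]),
"blue":([(455,423),(571,442),(444,490),(560,510)],[(291,437),(342,517),(229,457),(277,537)])}
# order: far(+x) left(+y), far right, near left, near right
L=np.array([(16.5,30,61),(16.5,-30,61),(-16.5,30,61),(-16.5,-30,61)])/1e3
for n,(t,s) in lips.items():
    t=cv(t,6,(320,150));s=cv(s,5,(290,170))
    def W(p):
        c,q=np.cos(p[2]),np.sin(p[2]);return np.c_[p[0]+c*L[:,0]-q*L[:,1],p[1]+q*L[:,0]+c*L[:,1],L[:,2]]
    for lab,use in(("both",(1,1)),("top",(1,0)),("side",(0,1))):
        f=lambda p:np.r_[use[0]*(proj(T,W(p))-t).ravel(),use[1]*(proj(S,W(p))-s).ravel()]
        r=least_squares(f,[.45,-.2,0]);print(n,lab,np.round(r.x,4),"res",np.abs(r.fun).max().round(2),np.sqrt((r.fun**2).mean()).round(2))
# tubes
hsv={c:cv2.cvtColor(c_["color"],cv2.COLOR_RGB2HSV) for c,c_ in(("T",T),("S",S))}
def mask(c,n):
    H=hsv[c];lo,hi=((18,120,60),(34,255,255)) if n=="yellow" else ((105,120,40),(130,255,255))
    m=cv2.inRange(H,lo,hi); b=np.zeros_like(m)
    if c=="T": b[160:215,170:262]=1
    else: b[120:165,255:310]=1
    m=m*b
    # wood rejection: keep largest component
    k,l,st,_=cv2.connectedComponentsWithStats(m); i=1+np.argmax(st[1:,4]); return (l==i).astype(np.float32)
def sil(c,p,axis_yaw,z):
    d=np.array([-np.sin(axis_yaw),np.cos(axis_yaw),0]);e=np.array([np.cos(axis_yaw),np.sin(axis_yaw),0])
    a=np.linspace(0,2*np.pi,40)
    ring=.017*(np.outer(np.cos(a),e)+np.outer(np.sin(a),[0,0,1]))
    P=np.r_[ring+.045*d,ring-.045*d]+[p[0],p[1],z]
    K=8
    uv=proj({"T":T,"S":S}[c],P)
    h=cv2.convexHull(((uv+.5)*K).astype(np.float32)).round().astype(np.int32)
    im=np.zeros((400*K,640*K),np.uint8);cv2.fillConvexPoly(im,h,255)
    return cv2.resize(im,(640,400),interpolation=cv2.INTER_AREA)/255.
if __name__=="__main__":
  M={(c,n):mask(c,n) for c in"TS" for n in("yellow","blue")}
  print({k:v.sum() for k,v in M.items()})
  for n,x0 in(("yellow",atz(T,(195,187),.13)),("blue",atz(T,(231,180),.13))):
    for cs in("TS","T","S"):
        f=lambda p:sum(np.abs(sil(c,p[:2],p[2],.130)-M[c,n]).sum() for c in cs)
        r=minimize(f,[x0[0],x0[1],.2],method="Nelder-Mead",options=dict(initial_simplex=[[x0[0],x0[1],.2],[x0[0]+.008,x0[1],.2],[x0[0],x0[1]+.008,.2],[x0[0],x0[1],.3]],xatol=1e-4,fatol=.1,maxiter=90))
        print(n,cs,np.round(r.x,4),r.fun.round(1))
E
python3 fit.py
```

```text
yellow both [ 0.6242 -0.2228  0.1903] res 0.85 0.45
yellow top [ 0.6246 -0.2222  0.1957] res 0.42 0.22
yellow side [ 0.6234 -0.2239  0.1846] res 0.58 0.33
blue both [ 0.4546 -0.2555 -0.179 ] res 0.64 0.34
blue top [ 0.4548 -0.2551 -0.1688] res 0.45 0.21
blue side [ 0.4542 -0.2561 -0.187 ] res 0.41 0.22
{('T', 'yellow'): np.float32(1956.0), ('T', 'blue'): np.float32(311.0), ('S', 'yellow'): np.float32(569.0), ('S', 'blue'): np.float32(185.0)}
yellow TS [0.566  0.3798 0.2238] 2016.7
yellow T [0.5661 0.3799 0.2493] 1610.5
yellow S [0.5589 0.3756 0.0262] 394.4
blue TS [0.5929 0.2722 0.2109] 102.4
blue T [0.5931 0.271  0.2389] 51.3
blue S [0.5937 0.273  0.1788] 44.6
```

```bash
sed -i 's/(18,120,60),(34,255,255)/(18,200,60),(34,255,255)/; s/(105,120,40)/(105,100,25)/' fit.py; python3 fit.py | tail -7
python3 - <<'E'
from h import *; import pickle
S,T=pickle.load(open("cams.pkl","rb"))
print("px tube",T["color"][187,195],"wood",T["color"][225,230])
seg=pickle.load(open("seg.pkl","rb"))
for n,z in(("oil_bottle",.18),("spray_can",.17),("bolt_jar",.085)):
    print(n,atz(T,seg[n,"top"][0]["point"],z).round(3))
from itertools import product
print("tip T/S tri",tri(T,((545+.5)/6-.5+160,(263.5)/6-.5+130),S,(440.5/6-.5+230,297.5/6-.5+100)))
print("jar lid",tri(T,(320/6+160,127/6+130),S,(470/6+230,258/6+100)), "bottle cap",tri(T,(107/6+320,413/6+150),S,(90/5+290,82/5+170)),"can cap",tri(T,(72/6+320,138/6+150),S,(273/5+290,10/5+170)))
E
```

```text
{('T', 'yellow'): np.float32(329.0), ('T', 'blue'): np.float32(316.0), ('S', 'yellow'): np.float32(166.0), ('S', 'blue'): np.float32(188.0)}
yellow TS [0.5658 0.3808 0.2231] 93.2
yellow T [0.5661 0.381  0.247 ] 48.6
yellow S [0.5656 0.3836 0.1711] 39.3
blue TS [0.5937 0.2713 0.2183] 92.8
blue T [0.5937 0.2708 0.2295] 46.8
blue S [0.5943 0.2734 0.172 ] 42.8
px tube [232 195   0] wood [180 149  94]
oil_bottle [ 0.458 -0.044  0.18 ]
spray_can [ 0.593 -0.035  0.17 ]
bolt_jar [0.684 0.342 0.085]
tip T/S tri [0.60461527 0.21334086 0.1403403 ]
jar lid [0.69338397 0.34104949 0.08183564] bottle cap [ 0.46810617 -0.04783441  0.18268209] can cap [ 0.60207294 -0.03115413  0.17454805]
```

Blue is outer, so it comes off first. The yellow and blue tubes are on the bar at about (0.566,0.381) and (0.594,0.271), with bar yaw about 0.245. I'm rejecting the loose green tubes and the holders the network also reported. First I turn the jaws across the bar and rise.

Request:
send_rows:
  targets:
    - [1,[0,0,-10],0.136]
    - [1,[0,0,-10],0.136]
    - [1,[0,0,-10],0.136]
    - [1,[0,0,-10],0.136]
    - [1,[0,0,-10],0.136]
    - [1,[0,0,-10],0.136]
    - [1,[0,0,0],0.136]
    - [1,[0,0,0],0]
  newtons: 40

```text
t: 2.1
tool_pos: [0.2186, 0.559, 0.246]
orientation: [-1.935, -2.475, -0.001]
force: [0.5, -0.1, -0.2]
opening: 0.0928
```

```bash
cat >> h.py <<'E'
def st(tx=None,ty=None,tz=None,bar=None):
    s=robot.read_state(); Rm=R.from_rotvec(s["orientation"]).as_matrix()
    ang=np.arctan2(Rm[1,0],Rm[0,0])
    print("t",round(s["t"],2),"tcp",s["tool_pos"].round(4),"xang",ang.round(4),"down",Rm[:,2].round(4),"F",s["force"].round(1),"op",s["opening"].round(4),"q",s["q"].round(2))
    if tx is not None:
        d=np.array([tx,ty,tz])-s["tool_pos"]; print("tool shift mm",(Rm.T@d*1e3).round(1))
    if bar is not None:
        e=(bar-ang+np.pi/2)%np.pi-np.pi/2; print("turn about tool z",round(-e,4))
E
python3 -c "
from h import *
st(.5937,.2713,.18,np.pi/2+.247)"
```

```text
Traceback (most recent call last):
  File "h.py", line 25, in st
    print("t",round(s["t"],2),"tcp",s["tool_pos"].round(4),"xang",ang.round(4),"down",Rm[:,2].round(4),"F",s["force"].round(1),"op",s["opening"].round(4),"q",s["q"].round(2))
                                                                                                                                    ^^^^^^^^^^^^^^^^^^
AttributeError: 'float' object has no attribute 'round'
```

```bash
sed -i 's/s\["opening"\].round(4)/round(float(s["opening"]),4)/' h.py
python3 -c "
from h import *
st(.5937,.2713,.20,np.pi/2+.247)"
```

```text
t 2.1 tcp [0.2186 0.559  0.246 ] xang 1.8146 down [ 3.e-04  7.e-04 -1.e+00] F [ 0.5 -0.1 -0.2] op 0.0928 q [1.11 0.11 1.4  0.   1.63 0.87]
tool shift mm [-369.8  294.5   45.9]
turn about tool z -0.0032
```

Request:
send_rows:
  targets:
    - [1,[-31,24.5,0],0]
    - [1,[-31,24.5,0],0]
    - [1,[-31,24.5,0],0]
    - [1,[-31,24.5,0],0]
    - [1,[-31,24.5,0],0]
    - [1,[-31,24.5,0],0]
    - [1,[-31,24.5,0],0]
    - [1,[-31,24.5,0],0]
    - [1,[-31,24.5,0],0]
    - [1,[-31,24.5,0],0]
    - [1,[-31,24.5,0],0]
    - [1,[-29,25,45],0]

```text
t: 3.3
tool_pos: [0.5942, 0.2745, 0.2134]
orientation: [1.924, 2.476, 0.014]
force: [0.9, 1.1, 1.4]
opening: 0.0928
```

Request:
send_rows:
  targets:
    - [1,[0,0,0],0]
    - [1,[0,0,0],0]

```text
t: 3.5
tool_pos: [0.5887, 0.2741, 0.2053]
orientation: [-1.929, -2.477, 0.005]
force: [-0.2, 0.6, 0.4]
opening: 0.093
```

```bash
python3 -c "
from h import *
st(.5937,.2713,.111,np.pi/2+.247)
S=optics.read_camera('side');T=optics.read_camera('top')
crop(T,160,280,130,230,6,'pics/tbar1.png');crop(S,230,350,90,190,6,'pics/sbar1.png')"
```

```text
t 3.5 tcp [0.5887 0.2741 0.2053] xang 1.8183 down [-0.004  -0.0011 -1.    ] F [-0.2  0.6  0.4] op 0.093 q [0.36 0.26 1.3  0.   1.58 0.11]
tool shift mm [-3.9  4.6 94.3]
turn about tool z 0.0005
```

View pics/tbar1.png

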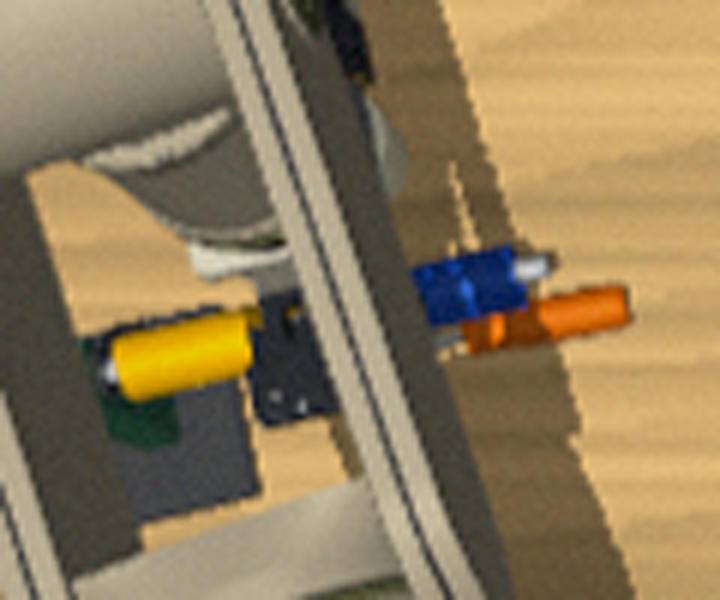

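View pics/sbar1.png

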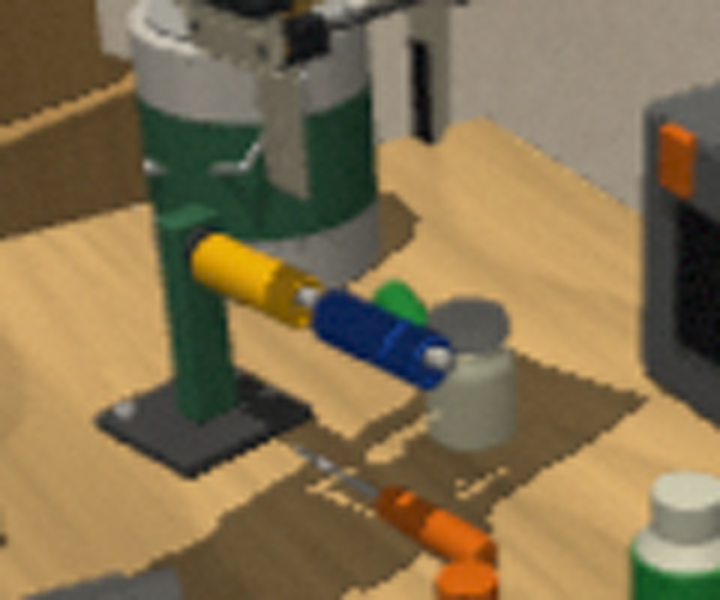

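```bash
python3 -c "
from h import *;import pickle
S,T=pickle.load(open('cams.pkl','rb'))
for s in(-1,1):
  for o in (.0465,.064):
    P=np.array([.5887+s*o*np.cos(.247),.2741+s*o*np.sin(.247),.2053]); u=proj(S,P)[0]; print(s,o,(u-[230,90]+.5)*6)
u=proj(S,[.5937,.2713,.13])[0]; print('tube',(u-[230,90]+.5)*6)
st(.5937,.2713,.111)
"
```

```text
-1 0.0465 [301.98266164 247.29695346]
-1 0.064 [278.19369645 257.62336686]
1 0.0465 [422.35434624 195.0455097 ]
1 0.064 [443.92918049 185.68021551]
tube [380.86669751 338.01932905]
t 3.6 tcp [0.5892 0.2758 0.2083] xang 1.8193 down [ 6.e-04  6.e-04 -1.e+00] F [-0.3 -0.2  1.4] op 0.0933 q [0.36 0.26 1.3  0.   1.58 0.11]
tool shift mm [-5.5  3.2 97.3]
```

Request:
send_rows:
  targets:
    - [1,[-4.5,3.5,10],0]
    - [1,[0,0,15],0]
    - [1,[0,0,20],0]
    - [1,[0,0,20],0]
    - [0.1,[0,0,20],0]
    - [0.1,[0,0,10],0]
    - [0.1,[0,0,0],0]
    - [0.1,[0,0,0],0]

```text
t: 4.4
tool_pos: [0.594, 0.2718, 0.1129]
orientation: [1.931, 2.478, 0.0]
force: [-0.5, -0.4, 0.4]
opening: 0.0654
```

```bash
python3 -c "
from h import *
st(.5937,.2713,.108,np.pi/2+.247)
S=optics.read_camera('side');T=optics.read_camera('top')
crop(T,200,260,145,205,8,'pics/tbar2.png');crop(S,250,330,90,190,6,'pics/sbar2.png')"
```

```text
t 4.4 tcp [0.594  0.2718 0.1129] xang 1.8173 down [ 3.e-04  1.e-04 -1.e+00] F [-0.5 -0.4  0.4] op 0.0654 q [0.35 0.31 1.41 0.   1.42 0.1 ]
tool shift mm [-0.4 -0.4  4.9]
turn about tool z -0.0005
```

View pics/sbar2.png

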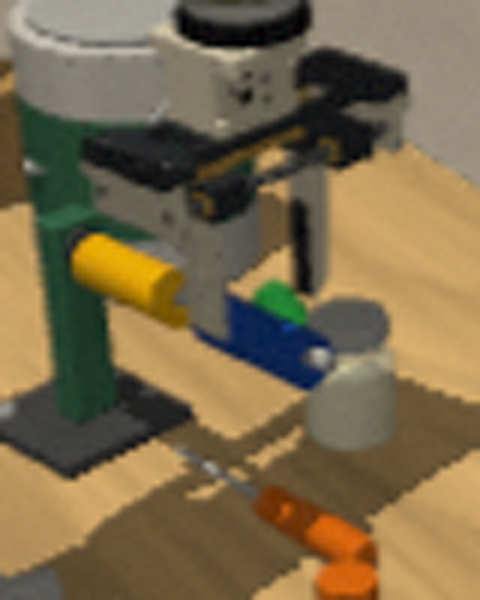

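```bash
python3 -c "
from h import *;import pickle
S,T=pickle.load(open('cams.pkl','rb'))
for z in(.113,.12,.13):
 for s in(-1,1):
  for o in (.0327,.050):
    P=np.array([.594+s*o*np.cos(.247),.2718+s*o*np.sin(.247),z]); u=proj(S,P)[0]; print(z,s,o,((u-[250,90]+.5)*6).round())
"
```

```text
0.113 -1 0.0327 [222. 383.]
0.113 -1 0.05 [199. 394.]
0.113 1 0.0327 [302. 344.]
0.113 1 0.05 [323. 334.]
0.12 -1 0.0327 [221. 372.]
0.12 -1 0.05 [199. 383.]
0.12 1 0.0327 [302. 333.]
0.12 1 0.05 [322. 323.]
0.13 -1 0.0327 [220. 357.]
0.13 -1 0.05 [197. 368.]
0.13 1 0.0327 [301. 318.]
0.13 1 0.05 [322. 309.]
```

View pics/tbar2.png

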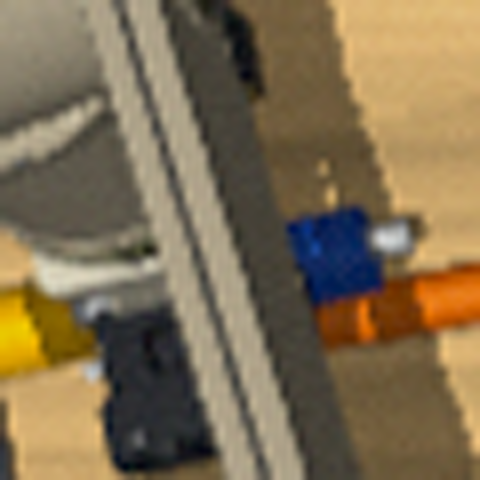

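```bash
python3 -c "
from h import *;import pickle
S,T=pickle.load(open('cams.pkl','rb'))
print(proj(S,[.2186,.559,.186]),proj(T,[.2186,.559,.186]),proj(T,[.2186,.559,.27]))
crop(S,100,200,50,150,6,'pics/s0g.png')
crop(T,40,160,270,370,6,'pics/t0g.png')
T=optics.read_camera('top');S=optics.read_camera('side')
cv2.imwrite('pics/t3.png',T['color'][:,:,::-1])
"
```

```text
[[161.17528146 127.79030801]] [[118.60252337 307.43033745]] [[103.08208133 310.44592317]]
```

View pics/s0g.png

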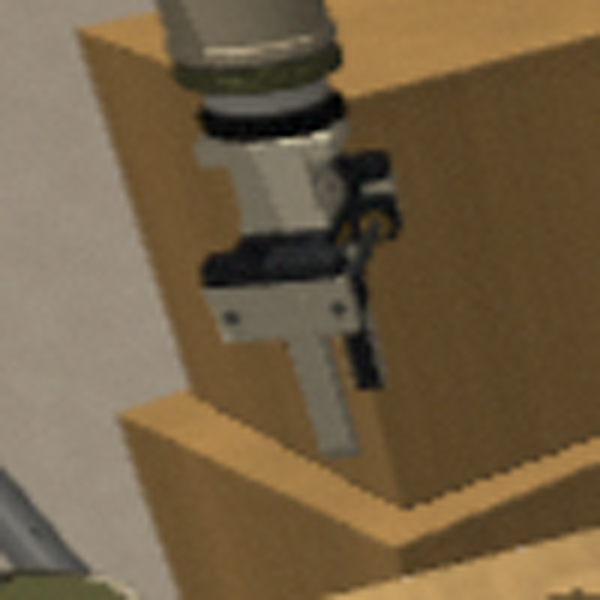

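View pics/t3.png

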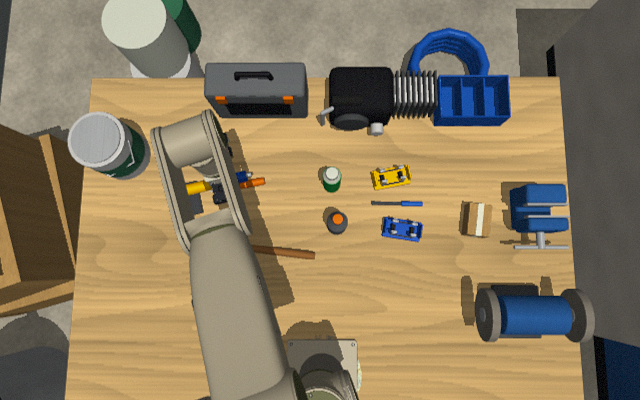

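View pics/t0g.png

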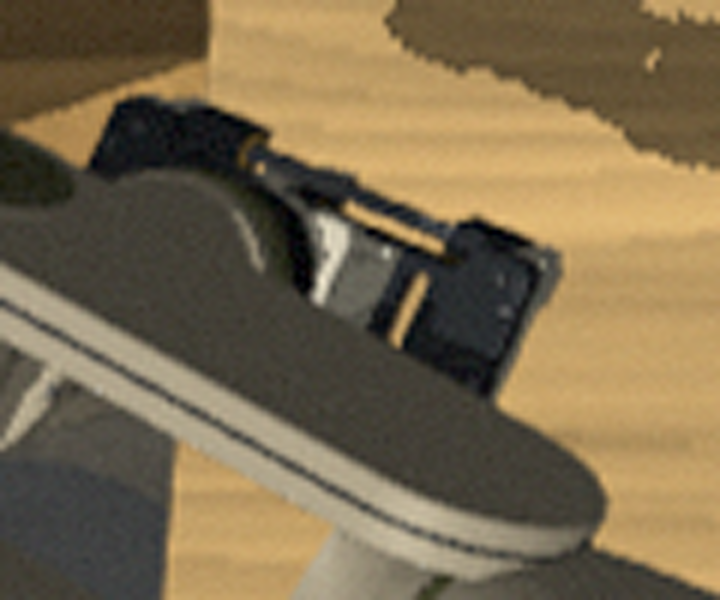

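```bash
python3 -c "
from h import *;import pickle
S,T=pickle.load(open('cams.pkl','rb'))
for t,s in(((118,466),(85,145)),((215,462),(162,183))):
  a=(t[0]/8-.5+200,t[1]/8-.5+145);b=(s[0]/6-.5+250,s[1]/6-.5+90)
  X=tri(T,a,S,b);print(X.round(4),proj(T,X)-a,proj(S,X)-b)
"; python3 -c "
from h import *
S=optics.read_camera('side');crop(S,250,330,80,160,9,'pics/s3.png')"
```

```text
[0.5001 0.2825 0.2695] [[ 0.05063935 -0.11750379]] [[-0.10430236  0.01259635]]
[0.5148 0.249  0.2547] [[ 1.95644302 -4.21280439]] [[-3.86169454  0.43475338]]
```

View pics/s3.png

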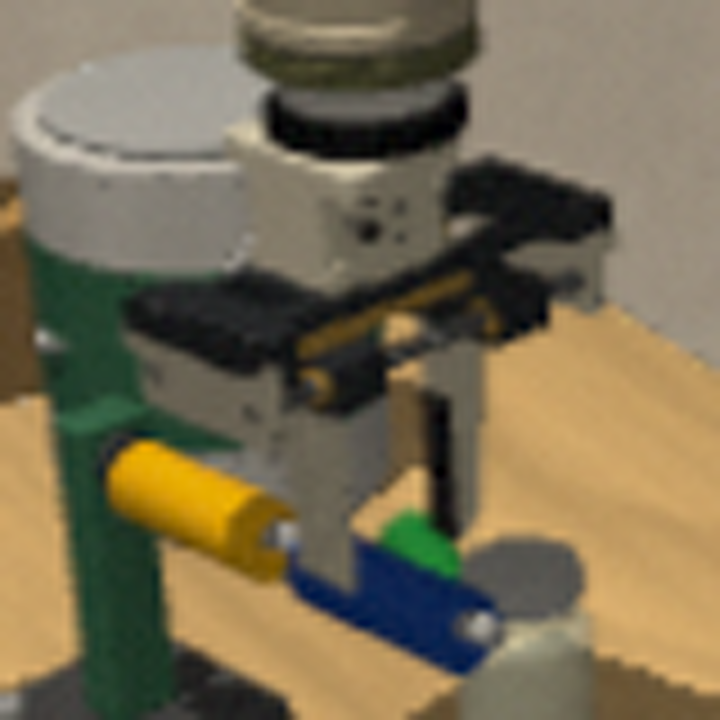

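Request:
send_rows:
  targets:
    - [0.1,[0,0,10],0]
    - [0.1,[0,0,10],0]
    - [0.1,[0,0,4],0]
    - [0.1,[0,0,0],0]
    - [0.1,[0,0,0],0]

```text
t: 5.15
tool_pos: [0.5937, 0.2715, 0.0881]
orientation: [-1.932, -2.477, 0.001]
force: [0.6, -0.5, -0.2]
opening: 0.0511
```

```bash
python3 -c "
from h import *
st(.5937,.2713,.090,np.pi/2+.247)
S=optics.read_camera('side');crop(S,250,330,80,160,9,'pics/s4.png')
for z in(.09,.1,.11,.12):
 for s in(-1,1):
  for o in (.0255,.043):
   for a in(-.0075,.0075):
    P=np.array([.594+s*o*np.cos(.247)-a*np.sin(.247),.2718+s*o*np.sin(.247)+a*np.cos(.247),z]); u=proj(S,P)[0]; print(z,s,o,a,((u-[250,80]+.5)*9).round())
"
```

```text
t 5.15 tcp [0.5937 0.2715 0.0881] xang 1.8168 down [-6.e-04 -2.e-04 -1.e+00] F [ 0.6 -0.5 -0.2] op 0.0511 q [0.35 0.33 1.44 0.   1.38 0.1 ]
tool shift mm [-0.2 -0.  -1.9]
turn about tool z -0.001
0.09 -1 0.0255 -0.0075 [363. 715.]
0.09 -1 0.0255 0.0075 [337. 703.]
0.09 -1 0.043 -0.0075 [330. 732.]
0.09 -1 0.043 0.0075 [304. 719.]
0.09 1 0.0255 -0.0075 [456. 669.]
0.09 1 0.0255 0.0075 [430. 656.]
0.09 1 0.043 -0.0075 [487. 653.]
0.09 1 0.043 0.0075 [462. 641.]
0.1 -1 0.0255 -0.0075 [361. 693.]
0.1 -1 0.0255 0.0075 [335. 681.]
0.1 -1 0.043 -0.0075 [328. 710.]
0.1 -1 0.043 0.0075 [302. 697.]
0.1 1 0.0255 -0.0075 [455. 647.]
0.1 1 0.0255 0.0075 [429. 635.]
0.1 1 0.043 -0.0075 [486. 631.]
0.1 1 0.043 0.0075 [461. 619.]
0.11 -1 0.0255 -0.0075 [359. 671.]
0.11 -1 0.0255 0.0075 [334. 658.]
0.11 -1 0.043 -0.0075 [326. 687.]
0.11 -1 0.043 0.0075 [300. 674.]
0.11 1 0.0255 -0.0075 [454. 625.]
0.11 1 0.0255 0.0075 [428. 613.]
0.11 1 0.043 -0.0075 [485. 609.]
0.11 1 0.043 0.0075 [459. 597.]
0.12 -1 0.0255 -0.0075 [358. 648.]
0.12 -1 0.0255 0.0075 [332. 636.]
0.12 -1 0.043 -0.0075 [324. 664.]
0.12 -1 0.043 0.0075 [299. 652.]
0.12 1 0.0255 -0.0075 [453. 602.]
0.12 1 0.0255 0.0075 [427. 590.]
0.12 1 0.043 -0.0075 [484. 587.]
0.12 1 0.043 0.0075 [458. 575.]
```

View pics/s4.png

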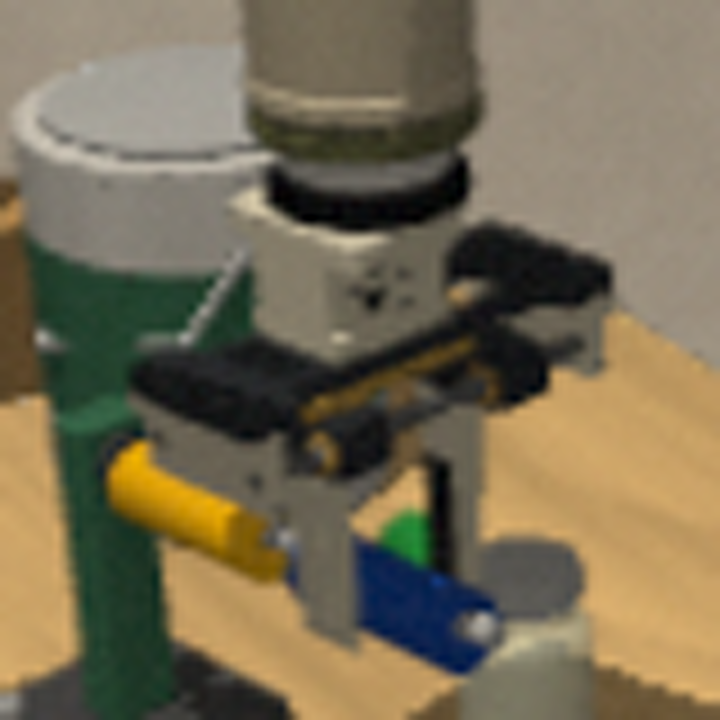

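Request:
send_rows:
  targets:
    - [-0.2,[0,0,3],0]
    - [-0.5,[0,0,0],0]
    - [-1,[0,0,0],0]
    - [-1,[0,0,0],0]
    - [-1,[0,0,0],0]
    - [-1,[0,0,0],0]
  newtons: 40

```text
t: 5.8
tool_pos: [0.5938, 0.2715, 0.0854]
orientation: [-1.932, -2.477, 0.0]
force: [0.2, -0.8, 0.3]
opening: 0.0333
```

```bash
python3 -c "
from h import *
st(.5937,.2713,.090,np.pi/2+.247)
S=optics.read_camera('side');crop(S,250,330,80,160,9,'pics/s5.png')
"
```

```text
t 5.8 tcp [0.5938 0.2715 0.0854] xang 1.8168 down [-2.e-04 -1.e-04 -1.e+00] F [ 0.2 -0.8  0.3] op 0.0333 q [ 0.35  0.33  1.44 -0.    1.37  0.1 ]
tool shift mm [-0.2 -0.2 -4.6]
turn about tool z -0.001
```

View pics/s5.png

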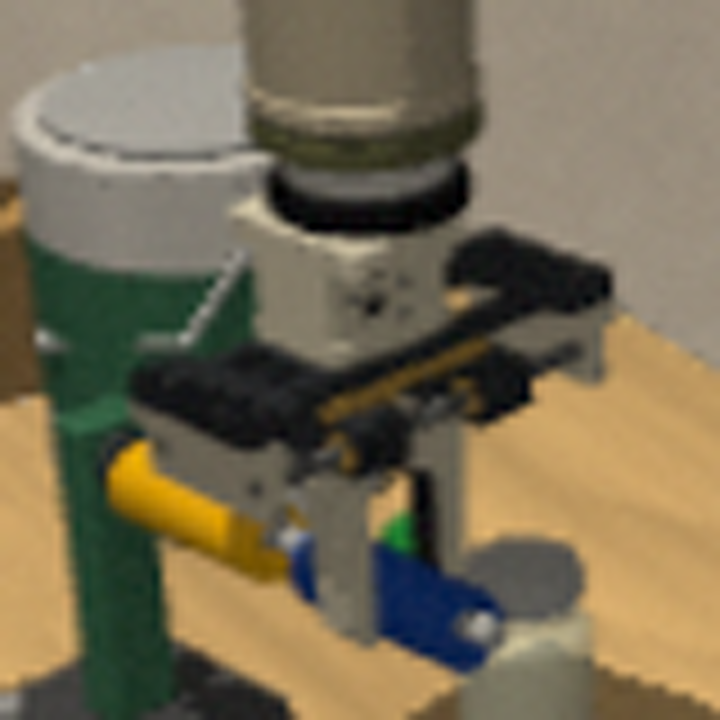

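Gripped: opening is 33 mm and forces are about 0. The fingertips appear at z≈0.12, roughly 30 mm above the reported TCP, so I'll go by what I see. Next I lift 5 mm to centre on the bar and start sliding off.

Request:
send_rows:
  targets:
    - [-1,[0,0,-3],0]
    - [-1,[0,0,-2],0]
    - [-1,[-5,0,0],0]
    - [-1,[-8,0,0],0]
    - [-1,[-8,0,0],0]
    - [-1,[0,0,0],0]

```text
t: 6.45
tool_pos: [0.5994, 0.2496, 0.0903]
orientation: [1.934, 2.476, -0.001]
force: [-0.0, -0.3, -1.0]
opening: 0.0335
```

```bash
python3 -c "
from h import *
st()
S=optics.read_camera('side');crop(S,250,340,80,170,8,'pics/s6.png')
"
```

```text
t 6.45 tcp [0.5994 0.2496 0.0903] xang 1.8153 down [-1.e-04 -5.e-04 -1.e+00] F [-0.  -0.3 -1. ] op 0.0335 q [ 0.32  0.32  1.44 -0.    1.38  0.07]
```

View pics/s6.png

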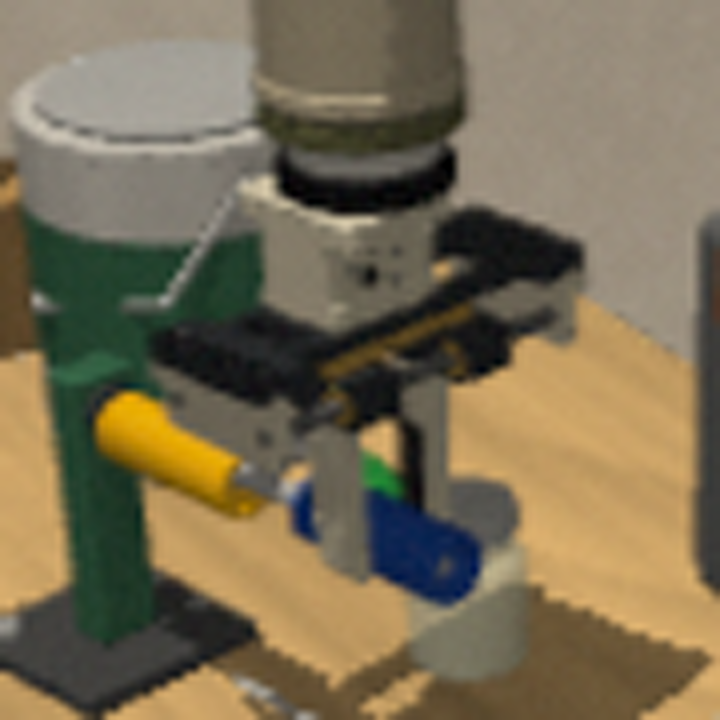

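Request:
send_rows:
  targets:
    - [-1,[-12,0,0],0]
    - [-1,[-18,0,0],0]
    - [-1,[-18,0,0],0]
    - [-1,[-18,0,0],0]
    - [-1,[-18,0,0],0]
    - [-1,[-18,0,0],0]
    - [-1,[-18,0,0],0]
    - [-1,[0,0,0],0]

```text
t: 7.3
tool_pos: [0.629, 0.1317, 0.0905]
orientation: [1.935, 2.474, -0.001]
force: [0.5, -0.0, -1.0]
opening: 0.0335
```

```bash
python3 -c "
from h import *
st()
S=optics.read_camera('side');T=optics.read_camera('top');crop(S,260,350,80,170,8,'pics/s7.png');crop(T,170,290,130,230,6,'pics/t7.png')
"
```

```text
t 7.3 tcp [0.629  0.1317 0.0905] xang 1.8142 down [ 3.e-04 -7.e-04 -1.e+00] F [ 0.5 -0.  -1. ] op 0.0335 q [ 0.13  0.3   1.47 -0.    1.37 -0.12]
```

View pics/s7.png

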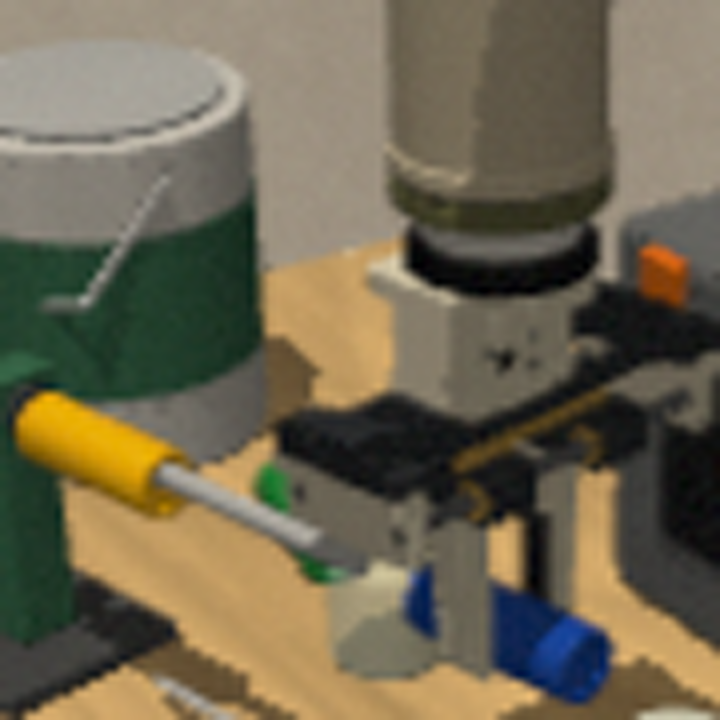

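View pics/t7.png

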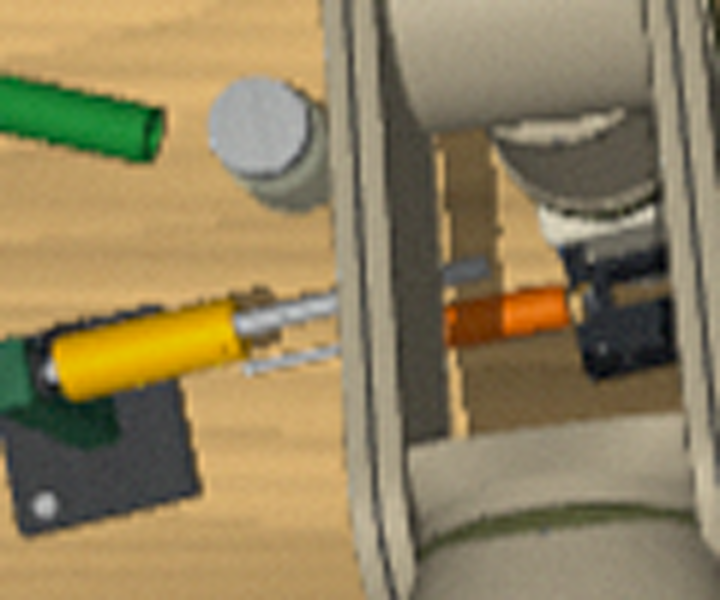

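Request:
send_rows:
  targets:
    - [-1,[0,0,-20],0]
    - [-1,[0,0,-35],0]
    - [-1,[0,0,-35],0]
    - [-1,[0,0,-25],0]
    - [-1,[0,0,0],0]

```text
t: 7.9
tool_pos: [0.6308, 0.1362, 0.2111]
orientation: [1.927, 2.474, 0.01]
force: [0.5, 0.3, -1.1]
opening: 0.0336
```

Request:
send_rows:
  targets:
    - [-1,[-20,-16,0],0]
    - [-1,[-31,-24.5,0],0]
    - [-1,[-31,-24.5,0],0]
    - [-1,[-31,-24.5,0],0]
    - [-1,[-31,-24.5,0],0]
    - [-1,[-31,-24.5,0],0]
    - [-1,[-31,-24.5,0],0]
    - [-1,[-31,-24.5,0],0]
    - [-1,[-31,-24.5,0],0]
    - [-1,[-31,-24.5,0],0]
    - [-3.1e-29,[-20,-16,0],0]
    - [-1,[-15,-10,0],0]

```text
t: 9.1
tool_pos: [0.4538, -0.254, 0.2039]
orientation: [-1.932, -2.475, 0.0]
force: [0.1, -0.3, -0.2]
opening: 0.0365
```

I mistyped the gripper value in one row (≈0 instead of -1), which opened the fingers briefly. Checking whether the tube is still held.

```bash
python3 -c "
from h import *
st()
S=optics.read_camera('side');T=optics.read_camera('top');crop(S,290,430,150,310,5,'pics/s8.png');cv2.imwrite('pics/t8.png',T['color'][:,:,::-1])
st()
"
```

```text
t 9.1 tcp [ 0.4538 -0.254   0.2039] xang 1.816 down [-1.4e-03  9.0e-04 -1.0e+00] F [ 0.1 -0.3 -0.2] op 0.0365 q [-0.61 -0.09  1.68 -0.    1.56 -0.85]
t 9.2 tcp [ 0.4539 -0.2542  0.204 ] xang 1.8147 down [-1.5e-03  6.0e-04 -1.0e+00] F [-0.4  0.8  0.7] op 0.0298 q [-0.61 -0.09  1.68 -0.    1.56 -0.85]
```

View pics/s8.png

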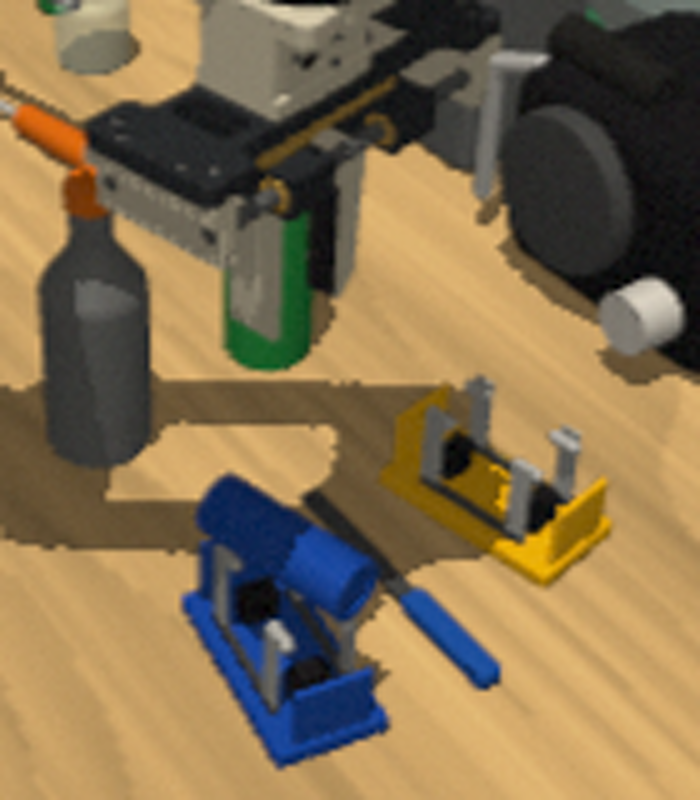

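View pics/t8.png

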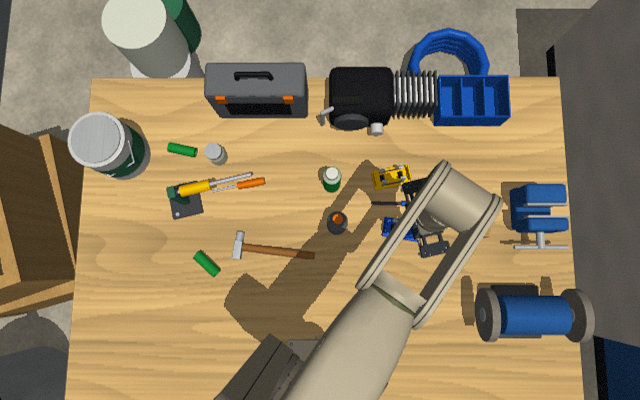

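The tube has slipped out and is falling on or near the blue holder. I'll let it settle and look.

Request:
send_rows:
  targets:
    - [1,[0,0,0],0]
    - [1,[0,0,0],0]
    - [1,[0,0,0],0]
    - [1,[0,0,0],0]
    - [1,[0,0,0],0]
    - [1,[0,0,0],0]

```text
t: 9.8
tool_pos: [0.4552, -0.2528, 0.2055]
orientation: [1.931, 2.478, 0.0]
force: [-0.4, 0.4, -0.4]
opening: 0.0731
```

```bash
python3 -c "
from h import *
st()
S=optics.read_camera('side');T=optics.read_camera('top');crop(S,290,430,150,310,5,'pics/s9.png');cv2.imwrite('pics/t9.png',T['color'][:,:,::-1]);crop(T,350,450,160,260,6,'pics/t9c.png')
"
```

```text
t 9.8 tcp [ 0.4552 -0.2528  0.2055] xang 1.8173 down [ 1.e-04 -0.e+00 -1.e+00] F [-0.4  0.4 -0.4] op 0.0731 q [-0.61 -0.09  1.68  0.    1.56 -0.85]
```

View pics/s9.png

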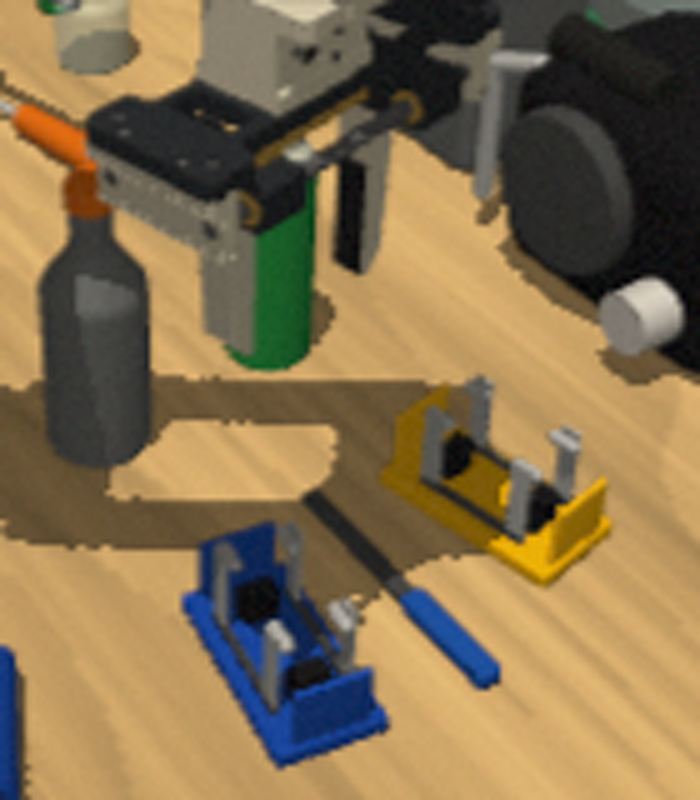

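View pics/t9c.png

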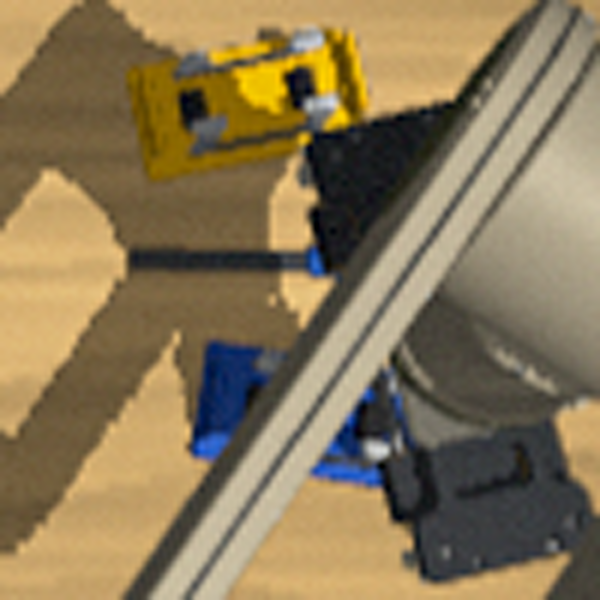

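```bash
python3 -c "
from h import *
S=optics.read_camera('side');cv2.imwrite('pics/s10.png',S['color'][:,:,::-1])
for i in range(2):
  for r in optics.cut_out('side','blue_tube_mid')+optics.cut_out('top','blue_tube_mid'): print(round(r['confidence'],2),r['point'],r['region'].sum())
"
```

```text
0.93 [277.8, 298.4] 447
0.37 [388.8, 245.9] 1001
0.56 [195.9, 186.4] 337
0.34 [388.9, 228.0] 261
0.21 [330.6, 178.4] 387
0.93 [277.8, 298.4] 447
0.37 [388.8, 245.9] 1001
0.56 [195.9, 186.4] 337
0.34 [388.9, 228.0] 261
0.21 [330.6, 178.4] 387
```

View pics/s10.png

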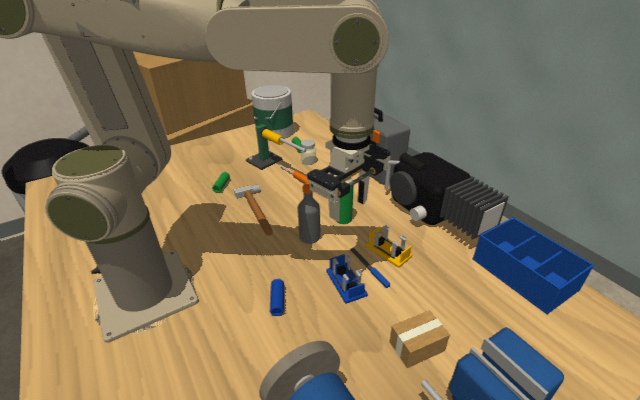

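```bash
cat > bl.py <<'E'
from h import *
def blue_mask(S,x0,x1,y0,y1):
    m=cv2.inRange(cv2.cvtColor(S["color"],cv2.COLOR_RGB2HSV),(105,100,25),(130,255,255)); b=np.zeros_like(m);b[y0:y1,x0:x1]=1;m=m*b
    k,l,s,c=cv2.connectedComponentsWithStats(m);i=1+np.argmax(s[1:,4]);return (l==i),c[i],s[i]
E
python3 -c "
from bl import *
for i in range(2):
  S=optics.read_camera('side'); m,c,s=blue_mask(S,220,325,260,350)
  st(); print(c,s,atz(S,c,.02))
"
```

```text
t 10.2 tcp [ 0.455  -0.2531  0.2055] xang 1.8167 down [ 0.  0. -1.] F [0.8 0.2 0.9] op 0.0932 q [-0.61 -0.09  1.68  0.    1.56 -0.85]
[256.31376975 298.6772009 ] [249 280  15  37 443] [ 0.23037853 -0.19238408  0.02      ]
t 10.25 tcp [ 0.455  -0.2531  0.2055] xang 1.8167 down [-0. -0. -1.] F [0.1 0.1 0.9] op 0.0929 q [-0.61 -0.09  1.68 -0.    1.56 -0.85]
[252.63169643 299.06473214] [245 281  15  37 448] [ 0.22224259 -0.18860266  0.02      ]
```

Request:
send_rows:
  targets:
    - [1,[0,0,0],0]
    - [1,[0,0,0],0]
    - [1,[0,0,0],0]

```text
t: 10.55
tool_pos: [0.455, -0.2531, 0.2054]
orientation: [-1.932, -2.477, 0.0]
force: [-0.3, -0.2, -0.0]
opening: 0.093
```

```bash
python3 -c "
from bl import *
for i in range(2):
  S=optics.read_camera('side'); m,c,s=blue_mask(S,220,325,260,350)
  st(); print(c,s,atz(S,c,.02))
"
```

```text
t 10.6 tcp [ 0.455  -0.2531  0.2055] xang 1.8168 down [ 0. -0. -1.] F [ 0.6  0.8 -0.1] op 0.0937 q [-0.61 -0.09  1.68 -0.    1.56 -0.85]
[230.18240343 300.37553648] [222 282  17  37 466] [ 0.1740935  -0.16263111  0.02      ]
t 10.65 tcp [ 0.455  -0.2531  0.2054] xang 1.8168 down [-0.  0. -1.] F [ 0.3  1.1 -0.6] op 0.0931 q [-0.61 -0.09  1.68 -0.    1.56 -0.85]
[227.44104803 300.36026201] [220 282  16  37 458] [ 0.16842098 -0.15895602  0.02      ]
```

```bash
python3 -c "
from bl import *
from scipy.optimize import least_squares
D=np.array([[.13115,1.48924,.5994,.1845],[.11,1.40,.6002,.246],[.26,1.30,.6500,.2083],[.33,1.44,.6529,.0854],[.30,1.47,.6426,.0905],[-.09,1.68,.5207,.2054]])
f=lambda p:np.r_[p[0]*np.sin(D[:,0])+p[1]*np.sin(D[:,0]+D[:,1])+p[2]*np.cos(D[:,0]+D[:,1])+p[3]-D[:,2], p[0]*np.cos(D[:,0])+p[1]*np.cos(D[:,0]+D[:,1])-p[2]*np.sin(D[:,0]+D[:,1])+p[4]-D[:,3]]
r=least_squares(f,[.6,.6,0,0,.2]);p=r.x;print(p.round(3),np.abs(r.fun).max())
import itertools
best={}
for q2 in np.arange(-.89,1.2,.01):
  for q3 in np.arange(.5,2.5,.01):
    q5=np.pi-q2-q3
    if not 0<q5<2.73: continue
    R_=p[0]*np.sin(q2)+p[1]*np.sin(q2+q3)+p[2]*np.cos(q2+q3)+p[3]; z=p[0]*np.cos(q2)+p[1]*np.cos(q2+q3)-p[2]*np.sin(q2+q3)+p[4]
    k=round(z,2)
    if k in(-.02,0,.05,.1,.2) and (k not in best or R_<best[k][0]): best[k]=(round(R_,3),round(q2,2),round(q3,2))
print(best)
"
```

```text
[ 0.37   0.556  0.059 -0.    -0.096] 0.0022459878937609867
{np.float64(0.2): (np.float64(0.267), np.float64(-0.89), np.float64(2.24)), np.float64(0.1): (np.float64(0.269), np.float64(-0.89), np.float64(2.42)), np.float64(0.05): (np.float64(0.27), np.float64(-0.86), np.float64(2.49)), np.float64(0.0): (np.float64(0.293), np.float64(-0.68), np.float64(2.49)), np.float64(-0.02): (np.float64(0.299), np.float64(-0.61), np.float64(2.49))}
```

Request:
send_rows:
  targets:
    - [1,[0,0,0],0]
    - [1,[0,0,0],0]
    - [1,[0,0,0],0]
    - [1,[0,0,0],0]

```text
t: 11.05
tool_pos: [0.455, -0.2531, 0.2055]
orientation: [1.932, 2.477, 0.0]
force: [0.4, 0.2, 0.6]
opening: 0.093
```

```bash
python3 -c "
from bl import *
st()
S=optics.read_camera('side');cv2.imwrite('pics/s11.png',S['color'][:,:,::-1]); m,c,s=blue_mask(S,160,325,260,350)
print(c,s,atz(S,c,.02))
"
```

```text
t 11.05 tcp [ 0.455  -0.2531  0.2055] xang 1.8168 down [ 0.  0. -1.] F [0.4 0.2 0.6] op 0.093 q [-0.61 -0.09  1.68  0.    1.56 -0.85]
[204.70440252 302.27044025] [195 284  20  37 477] [ 0.11929179 -0.13449517  0.02      ]
```

View pics/s11.png

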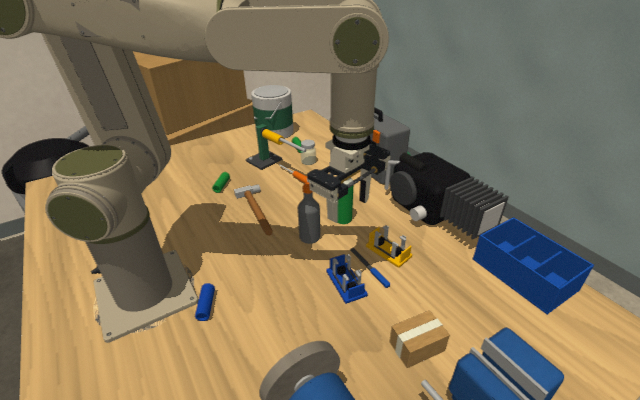

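Request:
send_rows:
  targets:
    - [1,[0,0,0],0]
    - [1,[0,0,0],0]
    - [1,[0,0,0],0]

```text
t: 11.4
tool_pos: [0.455, -0.2531, 0.2054]
orientation: [1.932, 2.477, -0.0]
force: [-1.1, -0.5, 0.4]
opening: 0.0929
```

```bash
python3 -c "
from bl import *
S=optics.read_camera('side');crop(S,80,260,220,350,4,'pics/s12.png'); m,c,s=blue_mask(S,90,325,260,350)
st();print(c,s,atz(S,c,.02))
"
```

```text
t 11.45 tcp [ 0.455  -0.2531  0.2054] xang 1.8168 down [-0.  0. -1.] F [-0.3 -0.4 -0. ] op 0.0929 q [-0.61 -0.09  1.68 -0.    1.56 -0.85]
[201.44537815 302.3697479 ] [192 284  20  37 476] [ 0.11244474 -0.13048368  0.02      ]
```

View pics/s12.png

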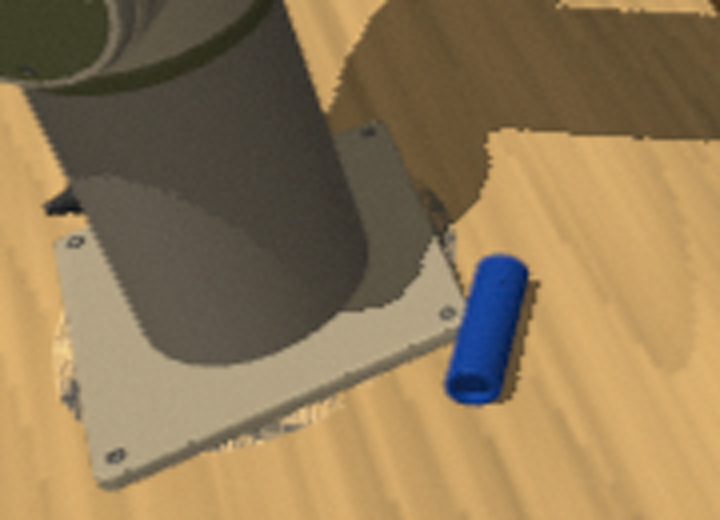

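Request:
send_rows:
  targets:
    - [1,[0,0,0],0]
    - [1,[0,0,0],0]

```text
t: 11.65
tool_pos: [0.455, -0.2531, 0.2055]
orientation: [1.932, 2.477, -0.0]
force: [-0.2, -0.5, -0.5]
opening: 0.0928
```

```bash
python3 -c "
from bl import *
S=optics.read_camera('side');crop(S,80,260,220,350,4,'pics/s13.png'); m,c,s=blue_mask(S,90,325,260,350)
st();print(c,s,atz(S,c,.02))
T=optics.read_camera('top');crop(T,280,400,290,400,6,'pics/t13.png')
"
```

```text
t 11.7 tcp [ 0.455  -0.2531  0.2055] xang 1.8168 down [ 0.  0. -1.] F [-0.5 -0.5  0.1] op 0.093 q [-0.61 -0.09  1.68  0.    1.56 -0.85]
[201.44537815 302.3697479 ] [192 284  20  37 476] [ 0.11244474 -0.13048368  0.02      ]
```

View pics/s13.png

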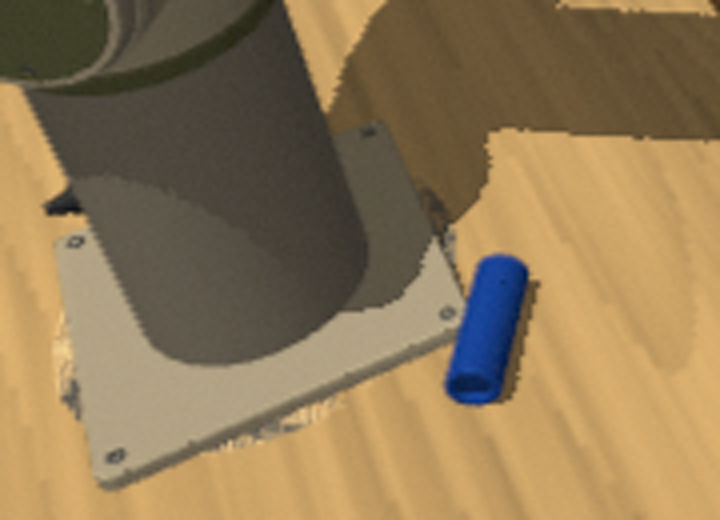

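View pics/t13.png

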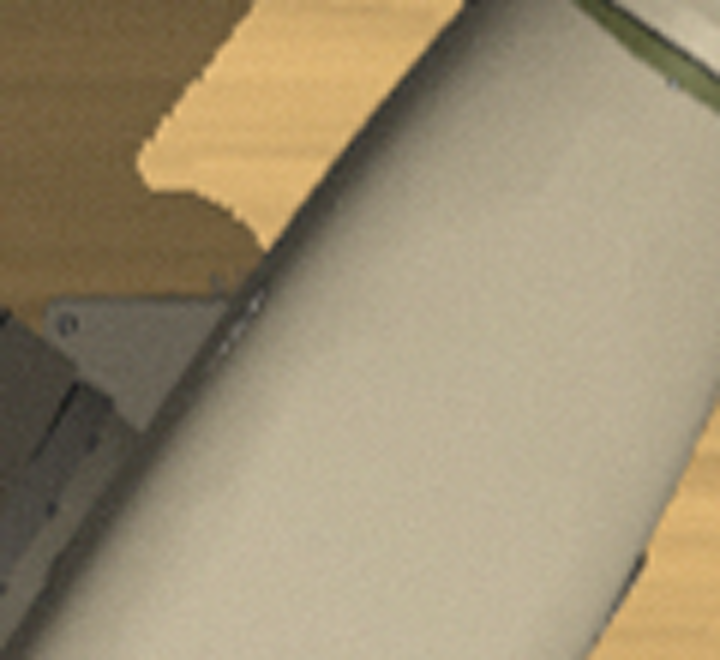

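The blue tube rolled up against the robot's base-plate corner, about (0.112,-0.130), and is at rest there. That's too close in for a straight-down reach. I'll do the yellow tube first, carefully, and then work out how to get the blue one back.

Request:
send_rows:
  targets:
    - [1,[25,11,0],0]
    - [1,[40,17.8,0],0]
    - [1,[40,17.8,0],0]
    - [1,[40,17.8,0],0]
    - [1,[40,17.8,0],0]
    - [1,[40,17.8,0],0]
    - [1,[40,17.8,0],0]
    - [1,[40,17.8,0],0]
    - [1,[40,17.8,0],0]
    - [1,[40,17.8,0],0]
    - [1,[40,17.8,0],0]
    - [1,[40,17.8,0],0]

```text
t: 12.95
tool_pos: [0.5424, 0.2502, 0.2055]
orientation: [1.932, 2.477, 0.0]
force: [-0.0, -1.0, -0.5]
opening: 0.0929
```

Request:
send_rows:
  targets:
    - [1,[40,17.8,0],0]
    - [1,[40,17.8,0],0]
    - [1,[25,11,0],0]
    - [1,[10,4,0],0]
    - [1,[0,0,0],0]

```text
t: 13.45
tool_pos: [0.563, 0.373, 0.2048]
orientation: [-1.93, -2.479, 0.001]
force: [0.3, -1.1, -0.9]
opening: 0.0928
```

```bash
python3 -c "
from h import *
st(.5658,.3808,.083,1.816)"
```

```text
t 13.45 tcp [0.563  0.373  0.2048] xang 1.8185 down [-7.e-04 -5.e-04 -1.e+00] F [ 0.3 -1.1 -0.9] op 0.0928 q [ 0.51  0.33  1.22 -0.    1.59  0.26]
tool shift mm [  6.9   4.7 121.8]
turn about tool z 0.0025
```

Request:
send_rows:
  targets:
    - [1,[7,4.5,20],0]
    - [1,[0,0,25],0]
    - [1,[0,0,25],0]
    - [0.3,[0,0,25],0]
    - [0.1,[0,0,17],0]
    - [0.1,[0,0,10],0]
    - [0.1,[0,0,0],0]

```text
t: 14.15
tool_pos: [0.5654, 0.3787, 0.082]
orientation: [-1.933, -2.476, 0.004]
force: [-0.8, 0.5, 0.3]
opening: 0.0656
```

```bash
python3 -c "
from h import *
st(.5658,.3808,.083,1.816)
S=optics.read_camera('side');crop(S,230,320,80,170,8,'pics/s14.png')"
```

```text
t 14.15 tcp [0.5654 0.3787 0.082 ] xang 1.816 down [-0.0021 -0.0014 -1.    ] F [-0.8  0.5  0.3] op 0.0656 q [ 0.51  0.41  1.35 -0.    1.39  0.27]
tool shift mm [ 1.9  0.9 -1. ]
turn about tool z 0.0
```

View pics/s14.png

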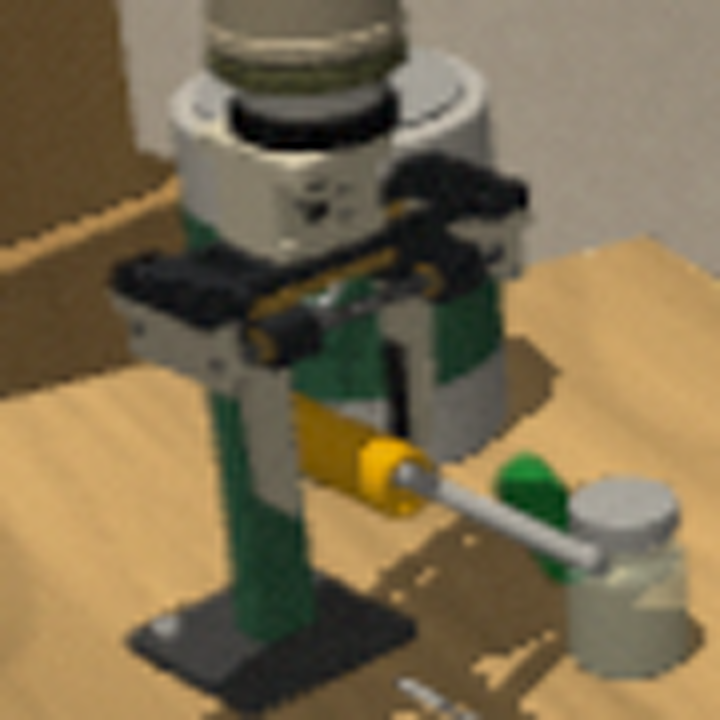

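Fingers straddle the yellow tube (side crop: tube end at (400,480), near finger at (270,450)). I close, lift and slide.

Request:
send_rows:
  targets:
    - [-0.2,[0,0,0],0]
    - [-1,[0,0,0],0]
    - [-1,[0,0,0],0]
    - [-1,[0,0,0],0]
    - [-1,[0,0,0],0]
    - [-1,[0,0,0],0]
    - [-1,[0,0,-3],0]
    - [-1,[0,0,-2],0]
    - [-1,[-5,0,0],0]
    - [-1,[-10,0,0],0]
    - [-1,[-15,0,0],0]
  newtons: 45

```text
t: 15.3
tool_pos: [0.5732, 0.3502, 0.088]
orientation: [-1.931, -2.478, 0.001]
force: [-0.2, 0.1, -1.6]
opening: 0.0334
```

Request:
send_rows:
  targets:
    - [-1,[-20,0,0],0]
    - [-1,[-20,0,0],0]
    - [-1,[-20,0,0],0]
    - [-1,[-10,0,0],0]
    - [-1,[0,0,0],0]

```text
t: 15.8
tool_pos: [0.5912, 0.2807, 0.0886]
orientation: [1.935, 2.474, -0.0]
force: [0.8, 0.1, -1.2]
opening: 0.0333
```

```bash
python3 -c "
from h import *
st()
S=optics.read_camera('side');T=optics.read_camera('top');crop(S,240,330,90,170,8,'pics/s15.png');crop(T,160,280,130,230,6,'pics/t15.png')"
```

```text
t 15.8 tcp [0.5912 0.2807 0.0886] xang 1.8141 down [ 1.e-04 -3.e-04 -1.e+00] F [ 0.8  0.1 -1.2] op 0.0333 q [ 0.37  0.34  1.43 -0.    1.38  0.12]
```

View pics/s15.png

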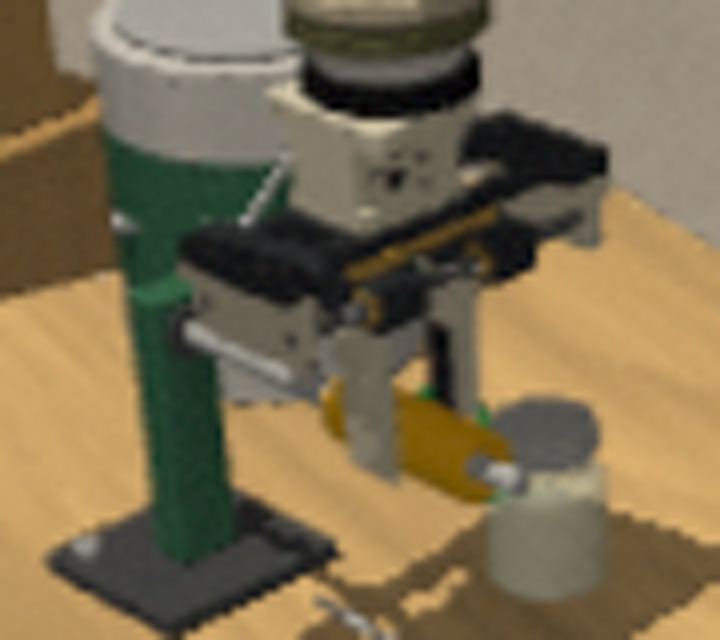

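Sliding freely: lateral force is under 1 N and the weight is felt. Continuing off the end.

Request:
send_rows:
  targets:
    - [-1,[-12,0,0],0]
    - [-1,[-20,0,0],0]
    - [-1,[-20,0,0],0]
    - [-1,[-20,0,0],0]
    - [-1,[-20,0,0],0]
    - [-1,[-20,0,0],0]
    - [-1,[-20,0,0],0]
    - [-1,[-18,0,0],0]
    - [-1,[0,0,0],0]

```text
t: 16.8
tool_pos: [0.6276, 0.1352, 0.0885]
orientation: [1.934, 2.475, -0.001]
force: [0.8, -0.4, -1.3]
opening: 0.0331
```

```bash
python3 -c "
from h import *
st()
S=optics.read_camera('side');crop(S,260,350,80,170,8,'pics/s16.png')"
```

```text
t 16.8 tcp [0.6276 0.1352 0.0885] xang 1.8152 down [ 3.e-04 -8.e-04 -1.e+00] F [ 0.8 -0.4 -1.3] op 0.0331 q [ 0.13  0.3   1.47 -0.    1.37 -0.11]
```

View pics/s16.png

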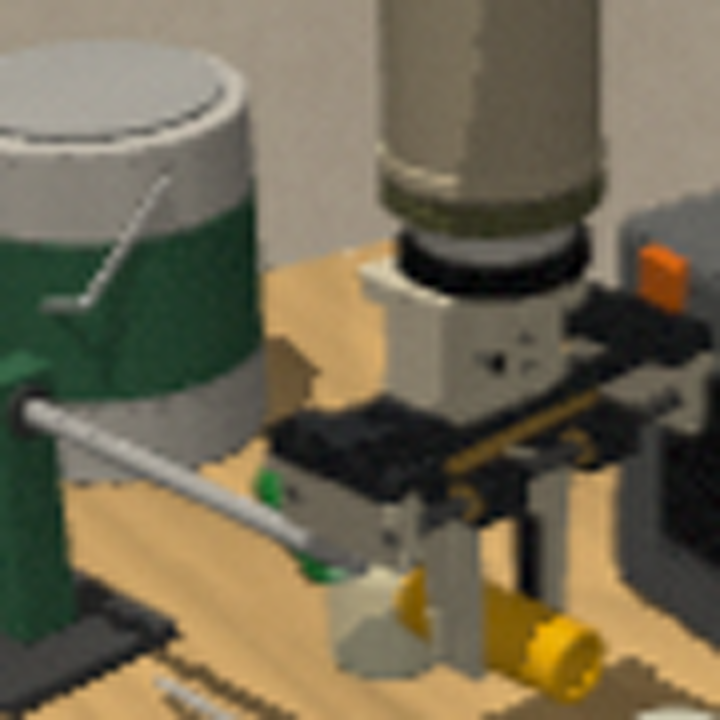

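Request:
send_rows:
  targets:
    - [-1,[0,0,-20],0]
    - [-1,[0,0,-35],0]
    - [-1,[0,0,-35],0]
    - [-1,[0,0,-20],0]
    - [-1,[0,0,0],0]

```text
t: 17.35
tool_pos: [0.6292, 0.1389, 0.2032]
orientation: [1.928, 2.474, 0.009]
force: [1.0, -0.2, -1.4]
opening: 0.0335
```

Request:
send_rows:
  targets:
    - [-1,[-20,-5,0],0]
    - [-1,[-35,-9,0],0]
    - [-1,[-35,-9,0],0]
    - [-1,[-35,-9,0],0]
    - [-1,[-35,-9,0],0]
    - [-1,[-35,-9,0],0]
    - [-1,[-35,-9,0],0]
    - [-1,[-35,-9,0],0]
    - [-1,[-35,-9,0],0]
    - [-1,[-25,-7,0],0]
    - [-1,[-15,-4,0],0.054]
    - [-1,[0,0,0],0]

```text
t: 18.55
tool_pos: [0.6233, -0.2151, 0.1959]
orientation: [-2.0, -2.419, 0.002]
force: [0.3, 0.9, -2.2]
opening: 0.0335
```

```bash
python3 -c "
from h import *
st(.6242,-.2228,.05,1.761)
"
```

```text
t 18.55 tcp [ 0.6233 -0.2151  0.1959] xang 1.7595 down [-2.9e-03  8.0e-04 -1.0e+00] F [ 0.3  0.9 -2.2] op 0.0335 q [-0.41  0.29  1.29 -0.    1.57 -0.6 ]
tool shift mm [ -7.9  -0.2 145.9]
turn about tool z -0.0015
```

Request:
send_rows:
  targets:
    - [-1,[-7.5,0,20],0]
    - [-1,[0,0,35],0]
    - [-1,[0,0,40],0]
    - [-1,[0,0,35],0]
    - [-1,[0,0,20],0]
    - [-1,[0,0,0],0]
    - [-1,[0,0,0],0]

```text
t: 19.25
tool_pos: [0.6255, -0.2196, 0.0479]
orientation: [-1.995, -2.425, 0.0]
force: [-0.2, -0.3, -1.3]
opening: 0.0334
```

```bash
python3 -c "
from h import *
st(.6242,-.2228,.046,1.761)
S=optics.read_camera('side');T=optics.read_camera('top');crop(S,350,430,190,280,8,'pics/s17.png');crop(T,350,430,140,220,8,'pics/t17.png')"
```

```text
t 19.25 tcp [ 0.6255 -0.2196  0.0479] xang 1.7645 down [-1.3e-03  9.0e-04 -1.0e+00] F [-0.2 -0.3 -1.3] op 0.0334 q [-0.42  0.4   1.43  0.    1.32 -0.61]
tool shift mm [-2.8 -1.9  1.9]
turn about tool z 0.0035
```

View pics/s17.png

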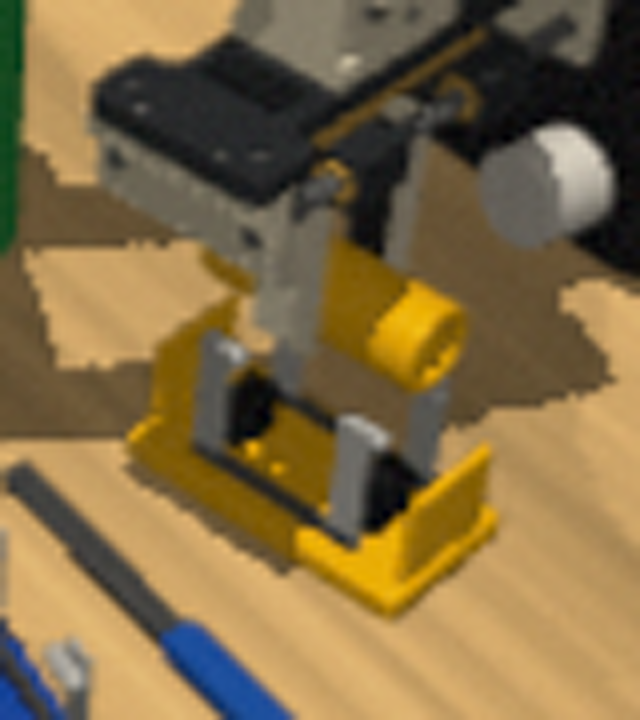

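View pics/t17.png

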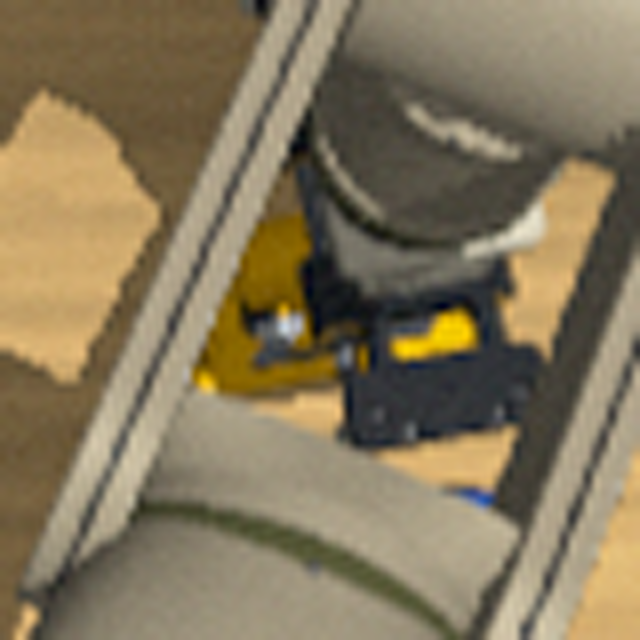

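```bash
python3 -c "
from h import *;import pickle
S,T=pickle.load(open('cams.pkl','rb'))
a=1.7645;d=np.array([np.cos(a),np.sin(a),0])
for z in(.085,.095,.105,.12):
  print(z,((proj(S,np.array([.6255,-.2196,z])+np.outer([-.045,.045],d))-[350,190]+.5)*8).round())
L=[(16.5,30),(16.5,-30),(-16.5,30),(-16.5,-30)]
c,s=np.cos(.1903),np.sin(.1903)
print(((proj(S,[[.6242+(c*x-s*y)/1e3,-.2228+(s*x+c*y)/1e3,.061] for x,y in L])-[350,190]+.5)*8).round())
"
```

```text
0.085 [[433. 369.]
 [224. 246.]]
0.095 [[436. 346.]
 [226. 224.]]
0.105 [[440. 323.]
 [228. 201.]]
0.12 [[445. 288.]
 [231. 167.]]
[[285. 304.]
 [422. 385.]
 [224. 346.]
 [362. 430.]]
```

Request:
send_rows:
  targets:
    - [-1,[-3,-2,6],0.0035]
    - [-1,[0,0,6],0]
    - [-1,[0,0,5],0]
    - [-1,[0,0,0],0]
    - [-1,[0,0,0],0]

```text
t: 19.85
tool_pos: [0.6242, -0.2243, 0.0311]
orientation: [-2.002, -2.42, 0.0]
force: [-0.6, -0.2, -1.1]
opening: 0.0334
```

```bash
python3 -c "
from h import *
st(.6242,-.2228,.028,1.761)"
```

```text
t 19.85 tcp [ 0.6242 -0.2243  0.0311] xang 1.7593 down [-6.e-04  2.e-04 -1.e+00] F [-0.6 -0.2 -1.1] op 0.0334 q [-0.42  0.41  1.44 -0.    1.29 -0.61]
tool shift mm [1.5 0.3 3.1]
turn about tool z -0.0017
```

Aligned within about 1.5 mm and just above the lips. Now I press in small steps.

Request:
send_rows:
  targets:
    - [-1,[1,0,3],0]
    - [-1,[0,0,3],0]
    - [-1,[0,0,2],0]
    - [-1,[0,0,2],0]
    - [-1,[0,0,0],0]

```text
t: 20.35
tool_pos: [0.6258, -0.2243, 0.0245]
orientation: [2.0, 2.418, 0.001]
force: [-3.8, -0.1, 13.7]
opening: 0.0334
```

Request:
send_rows:
  targets:
    - [-1,[0,0,2],0]
    - [-1,[0,0,2],0]
    - [-1,[0,0,0],0]

```text
t: 20.65
tool_pos: [0.6263, -0.2247, 0.0213]
orientation: [1.999, 2.417, 0.001]
force: [-5.9, -0.6, 16.4]
opening: 0.0333
```

```bash
python3 -c "
from h import *
st(.6242,-.2228,.009,1.761)"
```

```text
t 20.65 tcp [ 0.6263 -0.2247  0.0213] xang 1.7598 down [ 0.0042 -0.0028 -1.    ] F [-5.9 -0.6 16.4] op 0.0333 q [-0.42  0.42  1.45 -0.    1.26 -0.61]
tool shift mm [ 2.3 -1.7 12.2]
turn about tool z -0.0012
```

Request:
send_rows:
  targets:
    - [-1,[0,-2,0],0]
    - [-1,[0,0,0],0]

```text
t: 20.85
tool_pos: [0.6252, -0.2249, 0.0213]
orientation: [1.998, 2.416, 0.003]
force: [0.4, 0.7, 12.0]
opening: 0.0333
```

```bash
python3 -c "
from h import *
st(.6242,-.2228,.009,1.761)
S=optics.read_camera('side');crop(S,350,430,190,280,8,'pics/s18.png')"
```

```text
t 20.85 tcp [ 0.6252 -0.2249  0.0213] xang 1.7598 down [ 0.006  -0.0027 -1.    ] F [ 0.4  0.7 12. ] op 0.0333 q [-0.42  0.42  1.46 -0.    1.26 -0.61]
tool shift mm [ 2.3 -0.6 12.3]
turn about tool z -0.0012
```

View pics/s18.png

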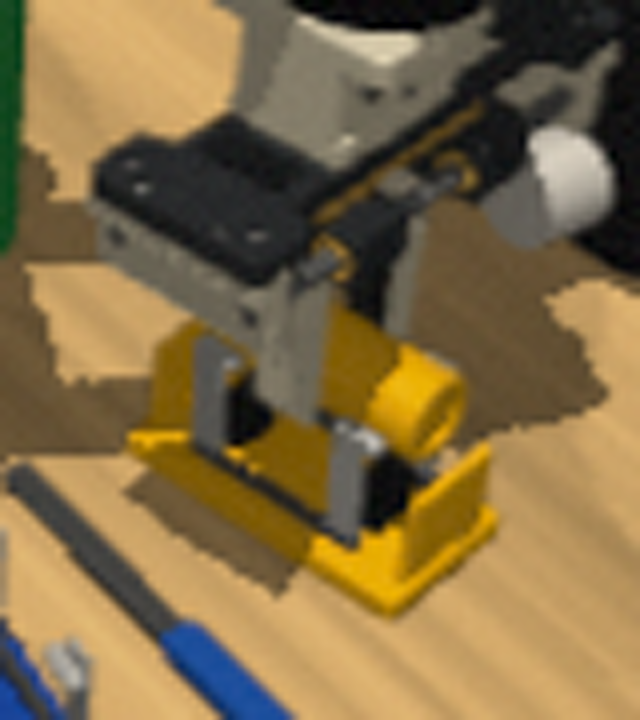

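Lateral load is gone (Fx 0.4) and the tube sits level on the lips. Pressing on.

Request:
send_rows:
  targets:
    - [-1,[0,0,2],0]
    - [-1,[0,0,2],0]
    - [-1,[0,0,0],0]

```text
t: 21.2
tool_pos: [0.6252, -0.2252, 0.0172]
orientation: [1.998, 2.416, 0.002]
force: [0.7, -2.0, 8.2]
opening: 0.0331
```

Request:
send_rows:
  targets:
    - [-1,[0,0,2],0]
    - [-1,[0,0,2],0]
    - [-1,[0,0,0],0]

```text
t: 21.5
tool_pos: [0.6247, -0.2249, 0.0119]
orientation: [1.999, 2.417, 0.002]
force: [3.3, -2.3, 5.2]
opening: 0.0332
```

Request:
send_rows:
  targets:
    - [-1,[0,0,2],0]
    - [-1,[0,0,2],0]
    - [-1,[0,0,0],0]

```text
t: 21.8
tool_pos: [0.6233, -0.2239, 0.0054]
orientation: [2.001, 2.419, 0.001]
force: [6.1, -1.7, -2.5]
opening: 0.0334
```

```bash
python3 -c "
from h import *
st(.6242,-.2228,.005,1.761)
S=optics.read_camera('side');crop(S,350,430,190,280,8,'pics/s19.png')"
```

```text
t 21.8 tcp [ 0.6233 -0.2239  0.0054] xang 1.7596 down [ 2.1e-03 -7.0e-04 -1.0e+00] F [ 6.1 -1.7 -2.5] op 0.0334 q [-0.42  0.43  1.46  0.    1.24 -0.61]
tool shift mm [0.9 1.1 0.4]
turn about tool z -0.0014
```

View pics/s19.png

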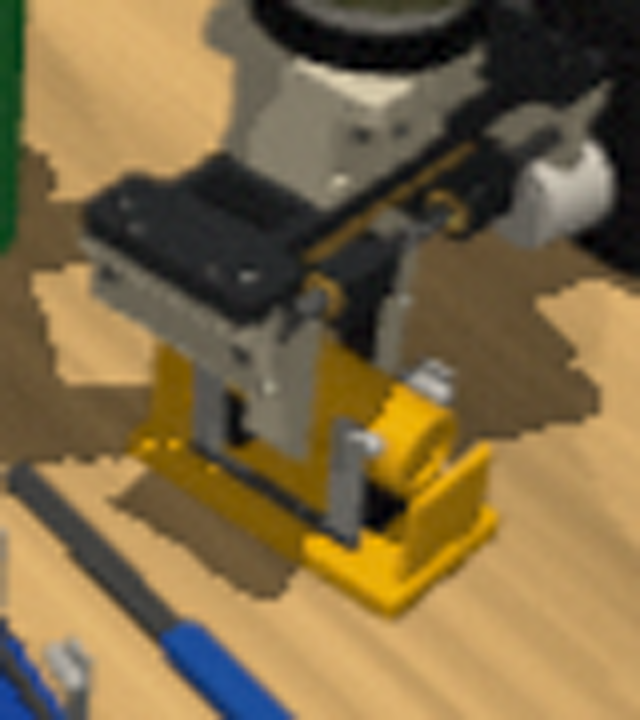

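The tube has passed the lips, which now pull it down (Fz -2.5). I let go.

Request:
send_rows:
  targets:
    - [0.2,[0,0,0],0]
    - [0.3,[0,0,0],0]
    - [0.3,[0,0,0],0]
    - [0.3,[0,0,-15],0]
    - [0.3,[0,0,-35],0]
    - [0.3,[0,0,-45],0]
    - [0.3,[0,0,-45],0]
    - [0.3,[0,0,-45],0]

```text
t: 22.65
tool_pos: [0.622, -0.2236, 0.1936]
orientation: [2.002, 2.42, 0.0]
force: [0.5, 0.5, 0.1]
opening: 0.0608
```

```bash
python3 -c "
from h import *
st()
S=optics.read_camera('side');crop(S,350,430,190,280,8,'pics/s20.png')"
```

```text
t 22.65 tcp [ 0.622  -0.2236  0.1936] xang 1.7592 down [ 6.e-04 -3.e-04 -1.e+00] F [0.5 0.5 0.1] op 0.0608 q [-0.42  0.29  1.29 -0.    1.56 -0.61]
```

View pics/s20.png

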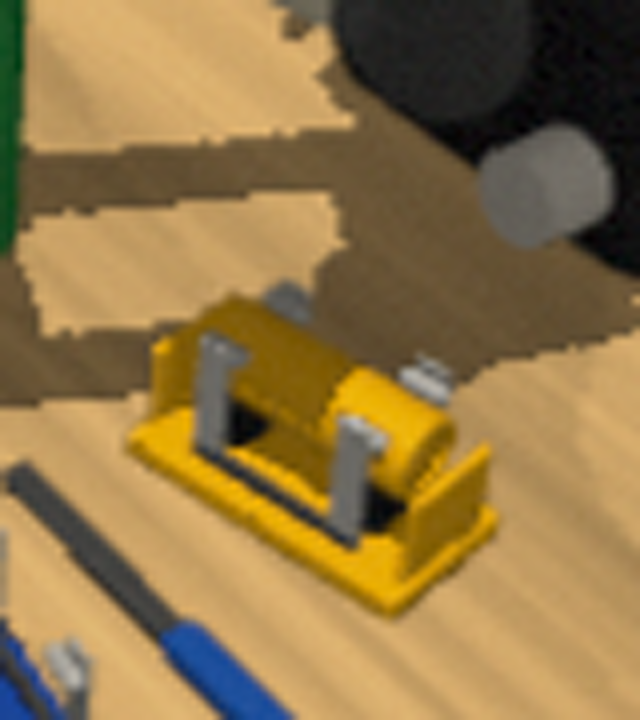

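Yellow is fully home and level (side crop: lips closed over the tube at (355,430), (430,375) and (225,345)). Next, the blue tube. I go to the inner reach limit near it and see how the arm behaves there.

Request:
send_rows:
  targets:
    - [1,[3,-25,0],0]
    - [1,[6,-42,0],0]
    - [1,[6,-42,0],0]
    - [1,[6,-42,0],0]
    - [1,[6,-42,0],0]
    - [1,[6,-42,0],0]
    - [1,[6,-42,0],0]
    - [1,[6,-42,0],0]
    - [1,[6,-42,0],0]
    - [1,[6,-42,0],0]

```text
t: 23.7
tool_pos: [0.2143, -0.243, 0.1912]
orientation: [2.001, 2.42, -0.001]
force: [-0.5, -1.5, 0.5]
opening: 0.0931
```

Request:
send_rows:
  targets:
    - [1,[0,0,0],0.14]
    - [1,[0,0,0],0.14]
    - [1,[0,0,0],0.14]
    - [1,[0,0,0],0.14]
    - [1,[0,0,0],0.1]

```text
t: 24.2
tool_pos: [0.2157, -0.2433, 0.1914]
orientation: [2.682, 1.632, 0.0]
force: [-0.7, -0.4, -0.3]
opening: 0.0931
```

```bash
python3 -c "
from h import *
st(.12,-.134,.1,1.1)
S=optics.read_camera('side');crop(S,80,280,220,370,4,'pics/s21.png');
for u in((470,385),(503,265)): print(atz(S,(u[0]/4+80,u[1]/4+220),.017).round(4))
T=optics.read_camera('top');cv2.imwrite('pics/t21.png',T['color'][:,:,::-1])
"
```

```text
t 24.2 tcp [ 0.2157 -0.2433  0.1914] xang 1.0934 down [ 8.0e-04 -1.3e-03 -1.0e+00] F [-0.7 -0.4 -0.3] op 0.0931 q [-1.   -0.69  2.15 -0.    1.68 -0.53]
tool shift mm [  53.2 -135.3   91.1]
turn about tool z -0.0066
[ 0.092  -0.1628  0.017 ]
[ 0.1381 -0.0833  0.017 ]
```

View pics/s21.png

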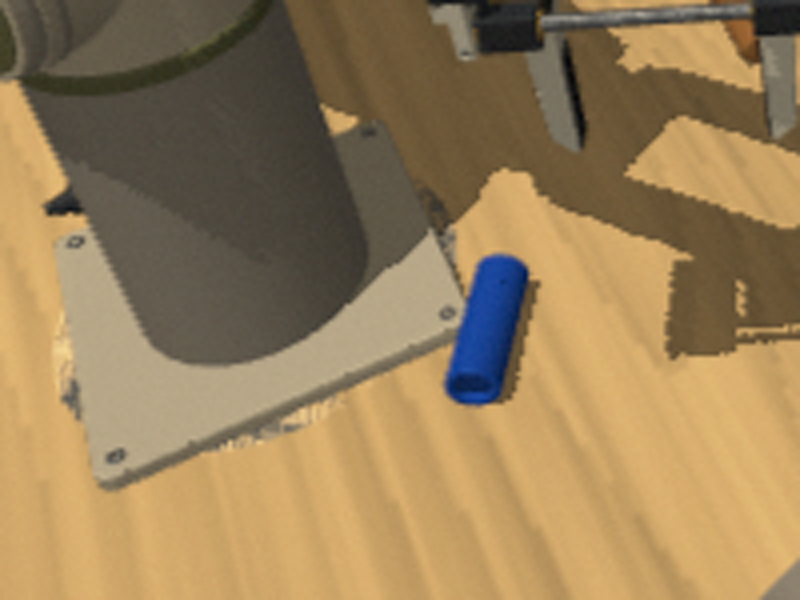

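View pics/t21.png

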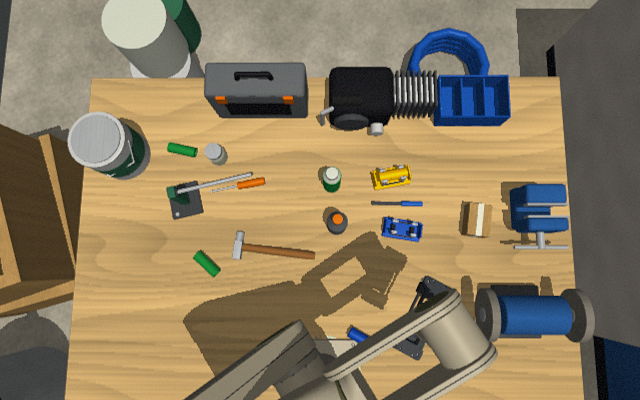

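Request:
send_rows:
  targets:
    - [1,[9,-23,0],0]
    - [1,[9,-23,0],0]
    - [1,[9,-23,0],0]
    - [1,[0,0,0],0]

```text
t: 24.7
tool_pos: [0.176, -0.1987, 0.1919]
orientation: [-2.664, -1.635, 0.004]
force: [-0.1, -0.6, 0.1]
opening: 0.0928
```

```bash
python3 -c "
from h import *
st(.115,-.123,.1,1.045)
print(np.hypot(*robot.read_state()['tool_pos'][:2]))
"
```

```text
t 24.7 tcp [ 0.176  -0.1987  0.1919] xang 1.1007 down [-0.0105  0.0118 -0.9999] F [-0.1 -0.6  0.1] op 0.0928 q [-1.04 -0.89  2.26 -0.    1.79 -0.57]
tool shift mm [ 39.3 -87.3  93.4]
turn about tool z 0.0557
0.26543850497534044
```

The arm tilts slightly at its limit to reach further in. I probe more.

Request:
send_rows:
  targets:
    - [1,[9,-23,0],0]
    - [1,[9,-23,0],0]
    - [1,[9,-23,0],0]
    - [1,[0,0,0],0]

```text
t: 25.1
tool_pos: [0.1611, -0.1818, 0.2007]
orientation: [-2.621, -1.606, 0.019]
force: [-0.7, -0.4, -0.6]
opening: 0.0931
```

```bash
python3 -c "
from h import *
st(.115,-.123,.1,1.045)
print(np.hypot(*robot.read_state()['tool_pos'][:2]))
"
```

```text
t 25.1 tcp [ 0.1611 -0.1818  0.2007] xang 1.0988 down [-0.0458  0.0514 -0.9976] F [-0.7 -0.4 -0.6] op 0.0931 q [-1.04 -0.89  2.24 -0.01  1.86 -0.57]
tool shift mm [ 28.9 -61.1 105.6]
turn about tool z 0.0538
0.242910059844604
```

Request:
send_rows:
  targets:
    - [1,[-8,18,0],0]
    - [1,[0,0,0],0]
    - [1,[0,0,0],0]

```text
t: 25.4
tool_pos: [0.1733, -0.1968, 0.1985]
orientation: [-2.62, -1.605, 0.019]
force: [0.5, 0.0, -0.4]
opening: 0.0929
```

```bash
python3 -c "
from h import *
st(.115,-.123,.1,1.045)
print(np.hypot(*robot.read_state()['tool_pos'][:2]))
"
```

```text
t 25.4 tcp [ 0.1733 -0.1968  0.1985] xang 1.0988 down [-0.0464  0.0526 -0.9975] F [ 0.5  0.  -0.4] op 0.0929 q [-1.03 -0.82  2.21 -0.01  1.82 -0.56]
tool shift mm [ 36.7 -78.8 104.8]
turn about tool z 0.0538
0.26219141546396213
```

The tilt accumulates and stays, so I can lean the tool inward at the limit, drag the tube out, and lean back later at the outer limit. First I line up perpendicular to the tube.

Request:
send_rows:
  targets:
    - [0.5,[30,9,0],0.054]
    - [0.5,[30,9,0],0]
    - [0.5,[29,8,0],0]
    - [0.5,[0,-50,0],0]
    - [0.5,[0,-50,0],0]
    - [0.5,[0,-50,2],0]
    - [0.5,[0,-50,2],0]
    - [0.5,[0,-50,2],0]

```text
t: 26.2
tool_pos: [0.1531, -0.0856, 0.2473]
orientation: [-2.542, -1.468, 0.132]
force: [-0.8, 0.1, 1.1]
opening: 0.0697
```

```bash
cat >> h.py <<'E'
def tl():
    s=robot.read_state();Rm=R.from_rotvec(s["orientation"]).as_matrix();z=Rm[:,2];tip=s["tool_pos"]-.03*z
    print("t",round(s["t"],2),"tcp",s["tool_pos"].round(4),"tip",tip.round(4),"r",np.hypot(*s["tool_pos"][:2]).round(3),"tilt",np.arccos(-z[2]).round(3),"dir",np.degrees(np.arctan2(z[1],z[0])).round(1),"x",Rm[:,0].round(3),"y",Rm[:,1].round(3),"F",s["force"].round(1),"op",round(float(s["opening"]),4),"q",s["q"].round(3))
    return s,Rm,tip
E
python3 -c "
from h import *
tl()
S=optics.read_camera('side')
for u in((463,318),(370,120),(110,480)): print('plate',atz(S,(u[0]/4+80,u[1]/4+220),.02).round(3))
"
```

```text
t 26.2 tcp [ 0.1531 -0.0856  0.2473] tip [ 0.1584 -0.0895  0.2765] r 0.175 tilt 0.223 dir 143.7 x [0.502 0.864 0.024] y [ 0.846 -0.485 -0.219] F [-0.8  0.1  1.1] op 0.0697 q [-0.746 -0.893  2.176 -0.028  2.08  -0.234]
plate [ 0.103 -0.114  0.02 ]
plate [0.101 0.096 0.02 ]
plate [-0.098 -0.12   0.02 ]
```

```bash
python3 -c "
import numpy as np
a,b1,b2,h,d=.37,.556,.059,.268,.334
b=np.hypot(b1,b2);de=np.arctan2(b2,b1)
C=np.array([.115,-.123]);u=np.array([.502,.865]);n=np.array([.865,-.502])
for back in(.028,.035):
 for z in(.012,.02):
  for th in np.arange(.2,.6,.05):
   G=C-back*u; w=G+d*np.sin(th)*n; rw=np.hypot(*w); zw=z+d*np.cos(th)-h
   rho=np.hypot(rw,zw); c=(rho**2-a*a-b*b)/(2*a*b)
   if c<-1: continue
   q3=np.arccos(c)-de; # angle
   # b vector at angle q2+q3+? r=b1 sin+b2 cos = b sin(x+de)
   q2=np.arctan2(rw,zw)-np.arctan2(b*np.sin(q3+de),a+b*np.cos(q3+de))
   print(back,z,round(th,2),'rw',rw.round(3),'rho',rho.round(3),'q2',q2.round(2),'q3',q3.round(2),'az',np.arctan2(w[1],w[0]).round(2))
"
```

```text
0.028 0.012 0.2 rw 0.24 rho 0.251 q2 -0.94 q3 2.67 az -0.85
0.028 0.012 0.25 rw 0.256 rho 0.264 q2 -0.83 q3 2.63 az -0.83
0.028 0.012 0.3 rw 0.271 rho 0.278 q2 -0.73 q3 2.58 az -0.81
0.028 0.012 0.35 rw 0.286 rho 0.292 q2 -0.63 q3 2.54 az -0.8
0.028 0.012 0.4 rw 0.301 rho 0.306 q2 -0.54 q3 2.5 az -0.78
0.028 0.012 0.45 rw 0.316 rho 0.319 q2 -0.46 q3 2.46 az -0.77
0.028 0.012 0.5 rw 0.33 rho 0.332 q2 -0.38 q3 2.43 az -0.76
0.028 0.012 0.55 rw 0.344 rho 0.346 q2 -0.3 q3 2.39 az -0.75
0.028 0.02 0.2 rw 0.24 rho 0.253 q2 -0.96 q3 2.66 az -0.85
0.028 0.02 0.25 rw 0.256 rho 0.267 q2 -0.85 q3 2.62 az -0.83
0.028 0.02 0.3 rw 0.271 rho 0.28 q2 -0.74 q3 2.58 az -0.81
0.028 0.02 0.35 rw 0.286 rho 0.294 q2 -0.65 q3 2.54 az -0.8
0.028 0.02 0.4 rw 0.301 rho 0.307 q2 -0.56 q3 2.5 az -0.78
0.028 0.02 0.45 rw 0.316 rho 0.32 q2 -0.48 q3 2.46 az -0.77
0.028 0.02 0.5 rw 0.33 rho 0.333 q2 -0.4 q3 2.42 az -0.76
0.028 0.02 0.55 rw 0.344 rho 0.346 q2 -0.33 q3 2.39 az -0.75
0.035 0.012 0.2 rw 0.242 rho 0.253 q2 -0.93 q3 2.67 az -0.88
0.035 0.012 0.25 rw 0.258 rho 0.267 q2 -0.82 q3 2.62 az -0.86
0.035 0.012 0.3 rw 0.273 rho 0.28 q2 -0.71 q3 2.58 az -0.84
0.035 0.012 0.35 rw 0.288 rho 0.294 q2 -0.62 q3 2.54 az -0.82
0.035 0.012 0.4 rw 0.303 rho 0.307 q2 -0.53 q3 2.5 az -0.81
0.035 0.012 0.45 rw 0.318 rho 0.321 q2 -0.45 q3 2.46 az -0.79
0.035 0.012 0.5 rw 0.332 rho 0.334 q2 -0.37 q3 2.42 az -0.78
0.035 0.012 0.55 rw 0.346 rho 0.347 q2 -0.3 q3 2.38 az -0.77
0.035 0.02 0.2 rw 0.242 rho 0.255 q2 -0.94 q3 2.66 az -0.88
0.035 0.02 0.25 rw 0.258 rho 0.269 q2 -0.83 q3 2.61 az -0.86
0.035 0.02 0.3 rw 0.273 rho 0.282 q2 -0.73 q3 2.57 az -0.84
0.035 0.02 0.35 rw 0.288 rho 0.296 q2 -0.64 q3 2.53 az -0.82
0.035 0.02 0.4 rw 0.303 rho 0.309 q2 -0.55 q3 2.49 az -0.81
0.035 0.02 0.45 rw 0.318 rho 0.322 q2 -0.47 q3 2.45 az -0.79
0.035 0.02 0.5 rw 0.332 rho 0.335 q2 -0.39 q3 2.42 az -0.78
0.035 0.02 0.55 rw 0.346 rho 0.348 q2 -0.32 q3 2.38 az -0.77
```

Request:
send_rows:
  targets:
    - [0.3,[-39,14.5,-4],0]
    - [0.3,[-39,14.5,-4],0]
    - [0.3,[-1,8,35],0]
    - [0.3,[-1,8,35],0]
    - [0.3,[-1,8,35],0]
    - [0.3,[-1,8,35],0]
    - [0.3,[-1,8,35],0]
    - [0.3,[-0.5,4,18],0]
    - [0.3,[-0.5,3,12],0]
    - [0.3,[0,0,0],0]

```text
t: 27.25
tool_pos: [0.1407, -0.169, 0.0347]
orientation: [-2.542, -1.467, 0.13]
force: [0.3, -0.0, 0.1]
opening: 0.0604
```

```bash
python3 -c "
from h import *
s,Rm,tip=tl()
print('shift to (.145,-.172,.06)',(Rm.T@(np.array([.145,-.172,.06])-tip)*1e3).round(1))
S=optics.read_camera('side');crop(S,150,280,220,350,6,'pics/s22.png')
P=[tip+Rm[:,1]*o for o in(-.03,.03)]; print(((proj(S,P)-[150,220]+.5)*6).round())
"
```

```text
t 27.25 tcp [ 0.1407 -0.169   0.0347] tip [ 0.146  -0.173   0.0639] r 0.22 tilt 0.223 dir 143.4 x [0.503 0.864 0.025] y [ 0.846 -0.486 -0.219] F [ 0.3 -0.   0.1] op 0.0604 q [-0.974 -0.65   2.433 -0.073  1.569 -0.442]
shift to (.145,-.172,.06) [ 0.2 -0.5  4.1]
[[329. 452.]
 [486. 469.]]
```

View pics/s22.png

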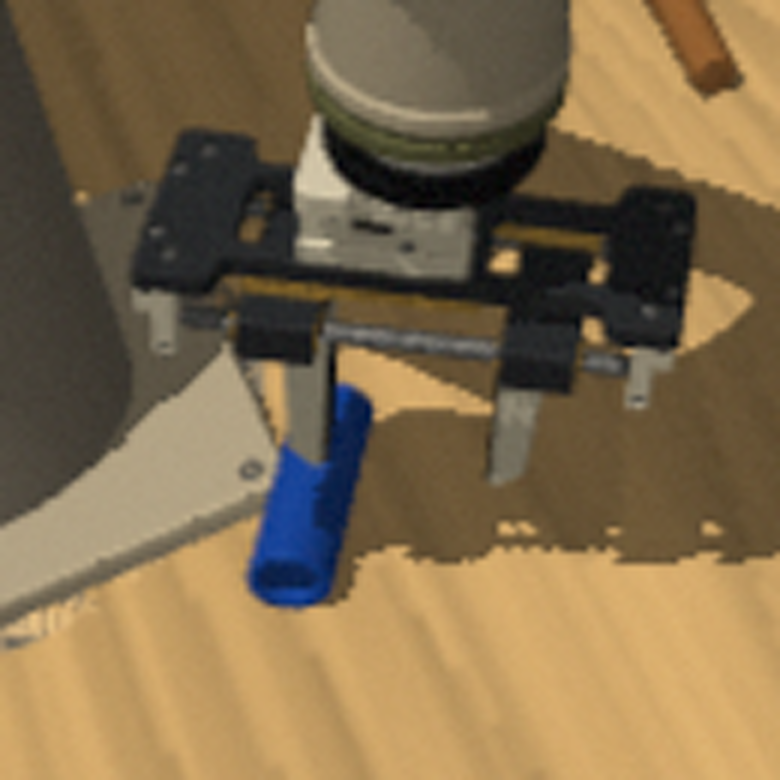

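Tips show where predicted: crop (325,462) and (490,480), with the tube to the left. I lean further inward at low height.

Request:
send_rows:
  targets:
    - [0.3,[0,-29,6],0]
    - [0.3,[0,-29,6],0]
    - [0.3,[0,-29,6],0]
    - [0.3,[0,0,0],0]

```text
t: 27.7
tool_pos: [0.0886, -0.1565, 0.0591]
orientation: [-2.521, -1.45, 0.136]
force: [0.2, -0.2, 0.9]
opening: 0.0606
```

```bash
python3 -c "
from h import *
s,Rm,tip=tl()
print('shift to G',(Rm.T@(np.array([.101,-.147,.05])-tip)*1e3).round(1))
"
```

```text
t 27.7 tcp [ 0.0886 -0.1565  0.0591] tip [ 0.0944 -0.1611  0.0881] r 0.18 tilt 0.249 dir 141.8 x [0.506 0.862 0.034] y [ 0.84  -0.484 -0.244] F [ 0.2 -0.2  0.9] op 0.0606 q [-1.103 -0.841  2.495 -0.105  1.713 -0.579]
shift to G [14.1  8.  37.8]
```

Request:
send_rows:
  targets:
    - [0.3,[7,-25,25],0]
    - [0.3,[7,-25,25],0]
    - [0.3,[0,-25,25],0]
    - [0.3,[0,0,0],0]

```text
t: 28.1
tool_pos: [0.0595, -0.1549, 0.0389]
orientation: [-2.457, -1.411, 0.136]
force: [0.7, -0.9, 1.3]
opening: 0.0602
```

```bash
python3 -c "
from h import *
s,Rm,tip=tl()
print('shift to G',(Rm.T@(np.array([.101,-.147,.05])-tip)*1e3).round(1))
"
```

```text
t 28.1 tcp [ 0.0595 -0.1549  0.0389] tip [ 0.0665 -0.1613  0.0674] r 0.166 tilt 0.32 dir 137.1 x [0.512 0.856 0.068] y [ 0.827 -0.47  -0.307] F [ 0.7 -0.9  1.3] op 0.0602 q [-1.184 -0.745  2.498 -0.134  1.679 -0.651]
shift to G [28.8 27.2 11.6]
```

Request:
send_rows:
  targets:
    - [0.3,[15,-28,20],0]
    - [0.3,[15,-28,20],0]
    - [0.3,[5,-28,20],0]
    - [0.3,[0,0,0],0]

```text
t: 28.5
tool_pos: [0.0363, -0.1406, 0.0465]
orientation: [-2.404, -1.375, 0.131]
force: [0.9, 0.1, 0.4]
opening: 0.0606
```

```bash
python3 -c "
from h import *
s,Rm,tip=tl()
print('shift to G',(Rm.T@(np.array([.101,-.147,.05])-tip)*1e3).round(1))
S=optics.read_camera('side');crop(S,130,260,220,350,6,'pics/s23.png')
"
```

```text
t 28.5 tcp [ 0.0363 -0.1406  0.0465] tip [ 0.0441 -0.1486  0.0744] r 0.145 tilt 0.381 dir 133.9 x [0.52  0.848 0.1  ] y [ 0.814 -0.457 -0.358] F [0.9 0.1 0.4] op 0.0606 q [-1.233 -0.74   2.497 -0.157  1.732 -0.699]
shift to G [28.5 54.4  8.3]
```

View pics/s23.png

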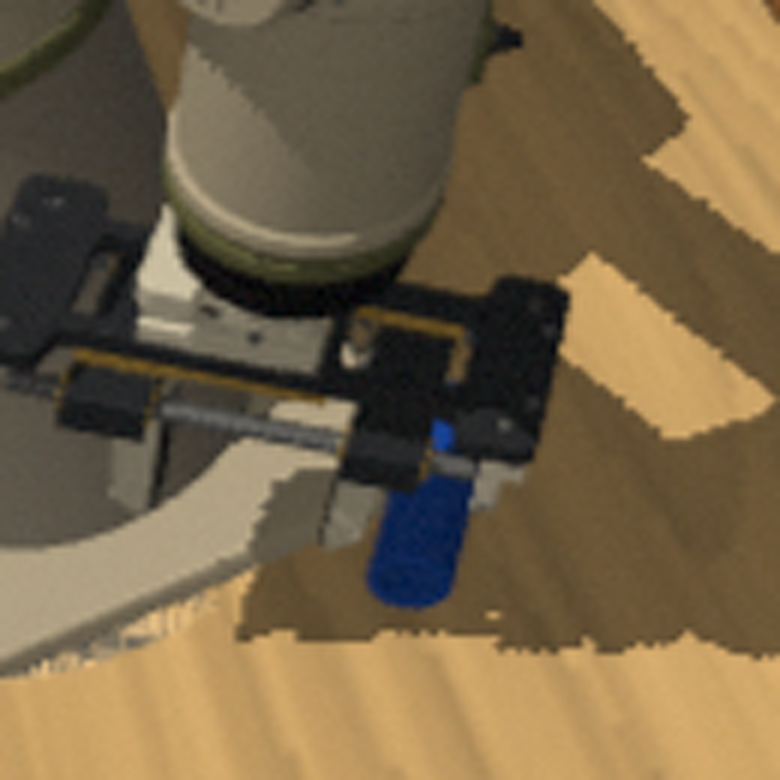

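Request:
send_rows:
  targets:
    - [0.3,[15.5,23,-7],0]
    - [0.3,[15.5,23,-7],0]
    - [0.3,[0,0,0],0]
    - [0.3,[0,0,0],0]

```text
t: 28.95
tool_pos: [0.0942, -0.1391, 0.0461]
orientation: [-2.403, -1.378, 0.131]
force: [-0.4, -0.4, 0.5]
opening: 0.0604
```

```bash
python3 -c "
from h import *
s,Rm,tip=tl()
print('shift to G.035',(Rm.T@(np.array([.101,-.147,.035])-tip)*1e3).round(1))
S=optics.read_camera('side');crop(S,150,280,220,350,6,'pics/s24.png')
P=[tip+Rm[:,1]*o for o in(-.03,.03)]; print(((proj(S,P)-[150,220]+.5)*6).round())
"
```

```text
t 28.95 tcp [ 0.0942 -0.1391  0.0461] tip [ 0.1019 -0.1471  0.0739] r 0.168 tilt 0.38 dir 134.1 x [0.518 0.85  0.1  ] y [ 0.815 -0.455 -0.358] F [-0.4 -0.4  0.5] op 0.0604 q [-1.054 -0.591  2.413 -0.094  1.688 -0.518]
shift to G.035 [-4.3 13.1 36.4]
[[192. 432.]
 [349. 462.]]
```

View pics/s24.png

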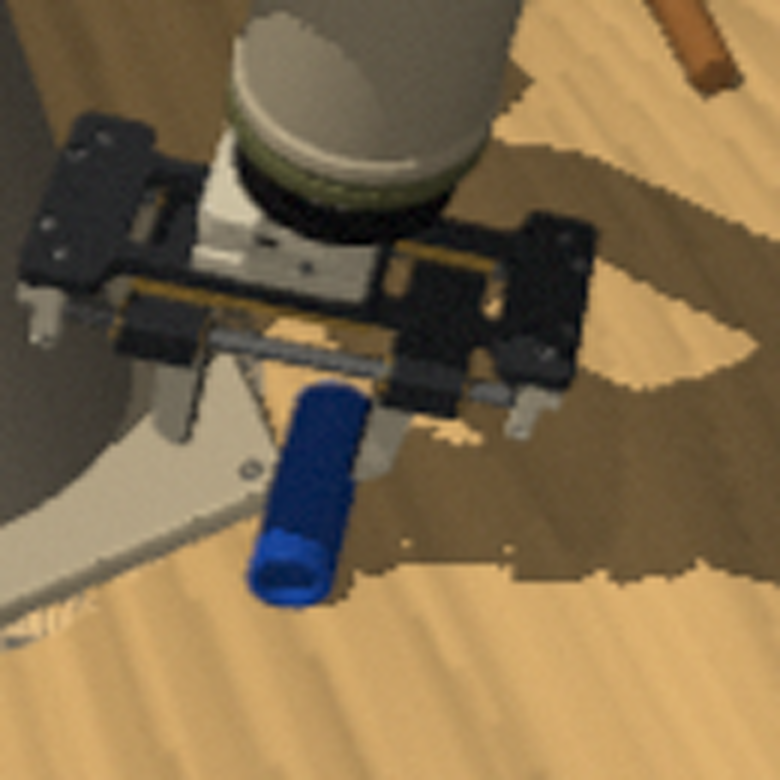

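Request:
send_rows:
  targets:
    - [0.05,[-4,5,13],0]
    - [0.05,[-4,5,13],0]
    - [0.05,[-4,5,13],0]
    - [0.05,[0,0,0],0]

```text
t: 29.4
tool_pos: [0.0887, -0.1449, 0.0022]
orientation: [-2.403, -1.373, 0.131]
force: [-0.7, 0.4, 0.1]
opening: 0.0489
```

```bash
python3 -c "
from h import *
s,Rm,tip=tl()
print('shift to G.016',(Rm.T@(np.array([.0975,-.153,.016])-tip)*1e3).round(1))
S=optics.read_camera('side');crop(S,150,280,220,350,6,'pics/s25.png')
"
```

```text
t 29.4 tcp [ 0.0887 -0.1449  0.0022] tip [ 0.0965 -0.153   0.03  ] r 0.17 tilt 0.382 dir 133.9 x [0.521 0.847 0.1  ] y [ 0.813 -0.458 -0.359] F [-0.7  0.4  0.1] op 0.0489 q [-1.079 -0.496  2.441 -0.101  1.566 -0.527]
shift to G.016 [-0.9  5.9 12.7]
```

View pics/s25.png

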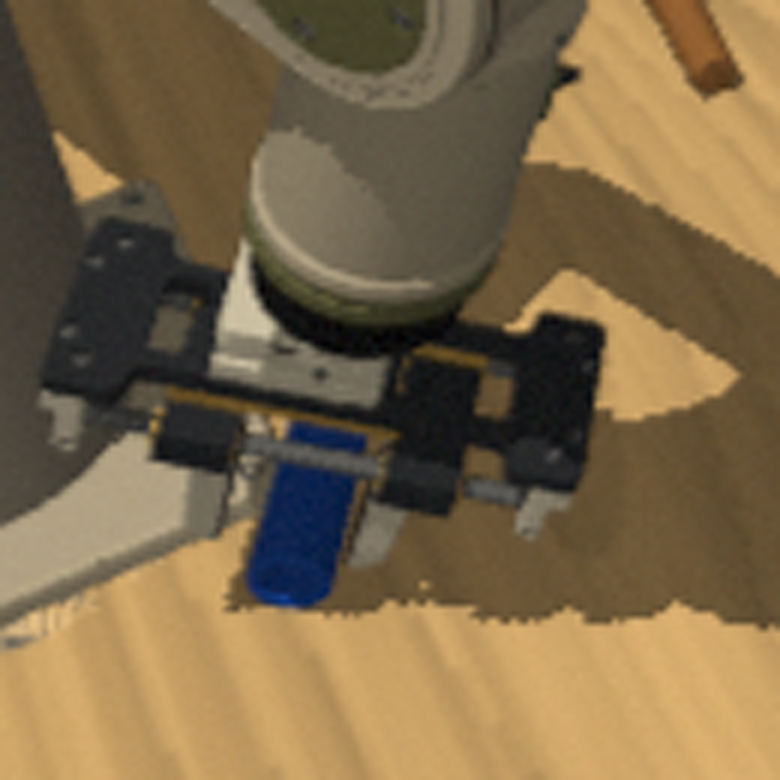

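Request:
send_rows:
  targets:
    - [0.05,[0,3,6],0]
    - [0.05,[-1,3,6],0]
    - [-0.1,[0,0,0],0]
    - [-1,[0,0,0],0]
    - [-1,[0,0,0],0]
    - [-1,[0,0,0],0]
  newtons: 20

```text
t: 30.05
tool_pos: [0.0904, -0.1461, -0.0095]
orientation: [-2.403, -1.375, 0.133]
force: [-5.2, 1.7, 8.2]
opening: 0.0311
```

```bash
python3 -c "
from h import *
s,Rm,tip=tl()
S=optics.read_camera('side');crop(S,150,280,220,350,6,'pics/s26.png')
"
```

```text
t 30.05 tcp [ 0.0904 -0.1461 -0.0095] tip [ 0.0981 -0.1542  0.0184] r 0.172 tilt 0.382 dir 134.1 x [0.52  0.848 0.099] y [ 0.814 -0.457 -0.359] F [-5.2  1.7  8.2] op 0.0311 q [-1.074 -0.46   2.442 -0.101  1.53  -0.52 ]
```

View pics/s26.png

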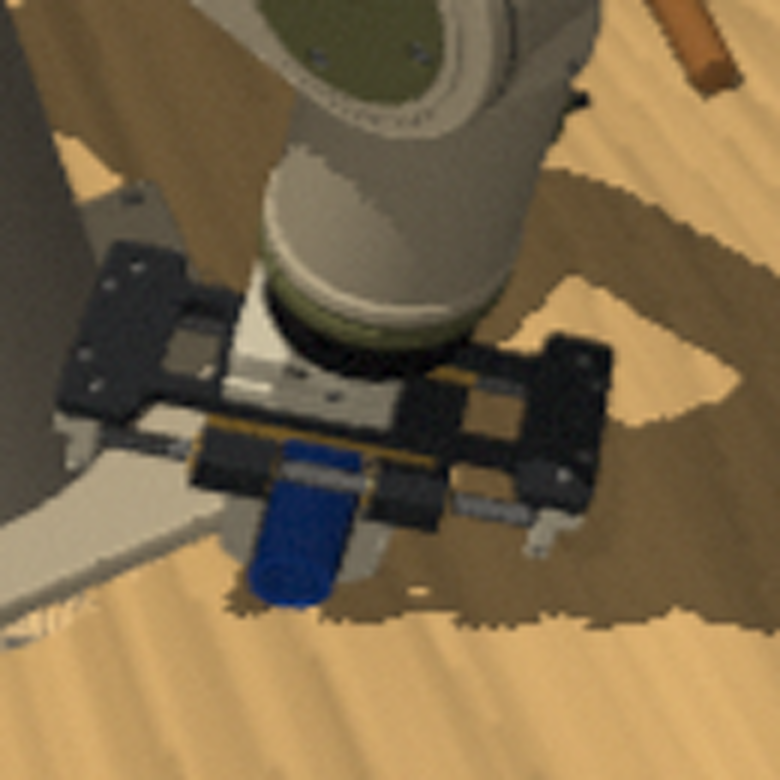

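Blue is pinched (31 mm opening). I drag it outward along the table.

Request:
send_rows:
  targets:
    - [-1,[0.5,5,-3],0]
    - [-1,[1,14,-5.5],0]
    - [-1,[1,18.5,-7],0]
    - [-1,[1,18.5,-7],0]
    - [-1,[1,18.5,-7],0]
    - [-1,[0,0,0],0]

```text
t: 30.7
tool_pos: [0.1639, -0.1862, -0.0086]
orientation: [-2.406, -1.378, 0.13]
force: [0.1, -0.1, -1.4]
opening: 0.0313
```

```bash
python3 -c "
from h import *
s,Rm,tip=tl()
S=optics.read_camera('side');crop(S,150,300,220,350,5,'pics/s27.png')
"
```

```text
t 30.7 tcp [ 0.1639 -0.1862 -0.0086] tip [ 0.1715 -0.1942  0.0193] r 0.248 tilt 0.377 dir 134.0 x [0.519 0.849 0.099] y [ 0.815 -0.457 -0.355] F [ 0.1 -0.1 -1.4] op 0.0313 q [-0.96  -0.186  2.231 -0.058  1.469 -0.413]
```

View pics/s27.png

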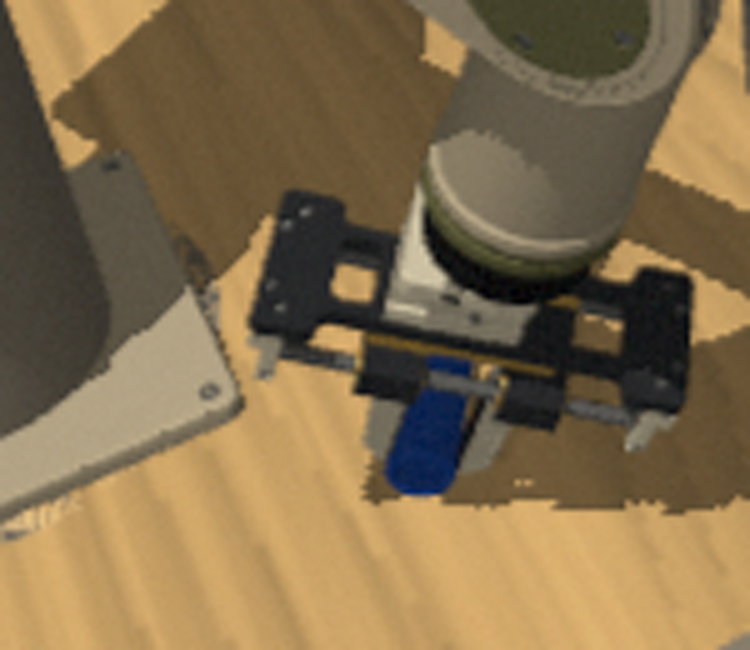

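Request:
send_rows:
  targets:
    - [-1,[1,12,-4.5],0]
    - [-1,[1,18.5,-7],0]
    - [-1,[1,18.5,-7],0]
    - [-1,[1,18.5,-7],0]
    - [-1,[1,18.5,-7],0]
    - [-1,[1,18.5,-7],0]
    - [-1,[1,18.5,-7],0]
    - [-1,[1,18.5,-7],0]
    - [-1,[1,10,-4],0]
    - [-1,[0,0,0],0]

```text
t: 31.75
tool_pos: [0.3051, -0.262, -0.0085]
orientation: [-2.405, -1.377, 0.131]
force: [-0.7, 0.2, -0.4]
opening: 0.0317
```

```bash
python3 -c "
from h import *
s,Rm,tip=tl()
S=optics.read_camera('side');crop(S,200,350,220,350,5,'pics/s28.png')
"
```

```text
t 31.75 tcp [ 0.3051 -0.262  -0.0085] tip [ 0.3128 -0.27    0.0194] r 0.402 tilt 0.379 dir 134.0 x [0.52  0.849 0.099] y [ 0.815 -0.457 -0.356] F [-0.7  0.2 -0.4] op 0.0317 q [-0.828  0.232  1.806 -0.009  1.482 -0.294]
```

View pics/s28.png

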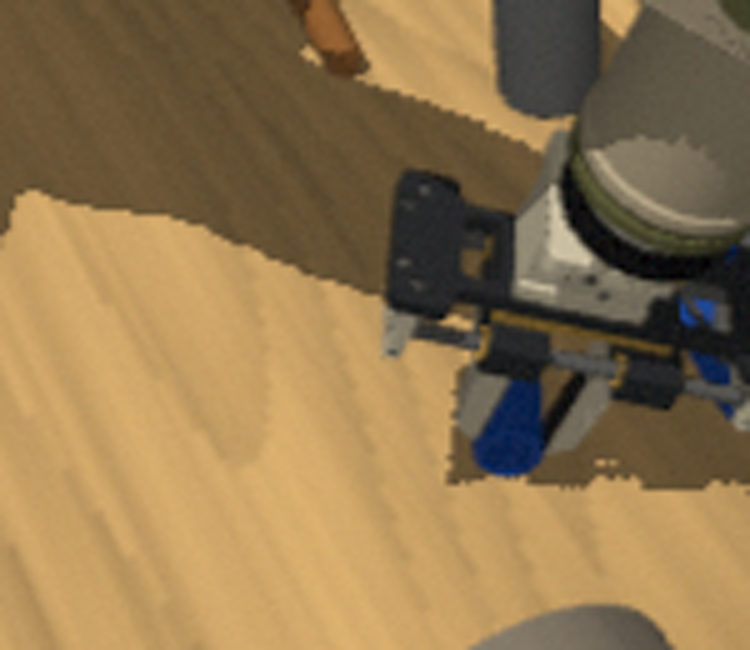

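Tube is at r≈0.4 now. I lower 1 mm and release it gently inside the finger cage.

Request:
send_rows:
  targets:
    - [-1,[0,0.4,1],0]
    - [-0.2,[0,0,0],0]
    - [-0.15,[0,0,0],0]
    - [-0.1,[0,0,0],0]
    - [-0.1,[0,0,0],0]
    - [0,[0,0,0],0]
    - [0.2,[0,0,0],0]
    - [0.3,[0,0,-8],0]
    - [0.4,[0,0,-25],0]
    - [0.5,[0,0,-40],0]

```text
t: 32.8
tool_pos: [0.3221, -0.2794, 0.0574]
orientation: [-2.4, -1.374, 0.132]
force: [1.2, -0.5, -1.4]
opening: 0.0677
```

```bash
python3 -c "
from bl import *
s,Rm,tip=tl()
S=optics.read_camera('side');crop(S,200,350,200,350,5,'pics/s29.png')
"
```

```text
t 32.8 tcp [ 0.3221 -0.2794  0.0574] tip [ 0.3299 -0.2875  0.0853] r 0.426 tilt 0.385 dir 134.0 x [0.52  0.848 0.101] y [ 0.813 -0.456 -0.362] F [ 1.2 -0.5 -1.4] op 0.0677 q [-0.826  0.207  1.701 -0.009  1.618 -0.294]
```

View pics/s29.png

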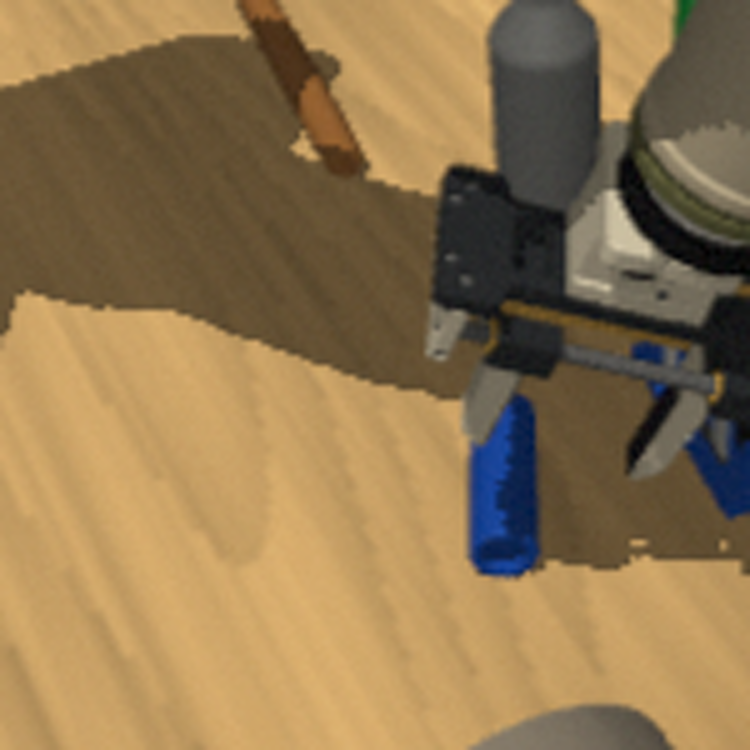

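Request:
send_rows:
  targets:
    - [1,[4,-14,-37],0]
    - [1,[4,-14,-37],0]
    - [1,[4,-14,-37],0]
    - [1,[4,-14,-37],0]
    - [1,[4,-14,-37],0]
    - [1,[-10,34,-22],0]
    - [1,[-10,34,-22],0]
    - [1,[-10,34,-22],0]
    - [1,[-10,34,-22],0]
    - [1,[-10,34,-22],0]
    - [1,[-10,34,-22],0]
    - [1,[-10,34,-22],0]

```text
t: 34.05
tool_pos: [0.4979, -0.4658, 0.3042]
orientation: [-2.406, -1.377, 0.13]
force: [0.4, -0.4, -0.4]
opening: 0.0928
```

```bash
python3 -c "
from bl import *
s,Rm,tip=tl()
n=np.array([.695,-.719,0]);print('outward in tool',(Rm.T@n).round(3),'up',(Rm.T@[0,0,1]).round(3))
S=optics.read_camera('side');cv2.imwrite('pics/s30.png',S['color'][:,:,::-1])
m,c,b=blue_mask(S,270,328,255,345);print(c,b,atz(S,c,.02).round(4))
"
```

```text
t 34.05 tcp [ 0.4979 -0.4658  0.3042] tip [ 0.5056 -0.4738  0.332 ] r 0.682 tilt 0.378 dir 134.0 x [0.52  0.848 0.099] y [ 0.815 -0.458 -0.356] F [ 0.4 -0.4 -0.4] op 0.0928 q [-0.823  0.921  0.276 -0.01   2.322 -0.297]
outward in tool [-0.249  0.895 -0.369] up [ 0.099 -0.356 -0.929]
[300.31460674 296.69662921] [294 278  14  37 445] [ 0.3245 -0.2452  0.02  ]
```

View pics/s30.png

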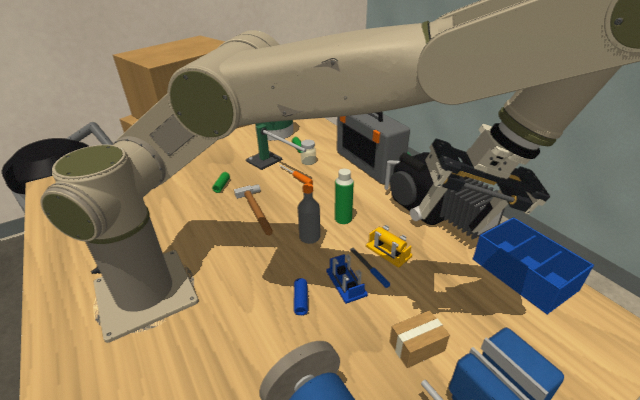

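Blue is stationary at (0.3245,-0.245). Now I lean back at the outer limit.

Request:
send_rows:
  targets:
    - [1,[-12,44,-18],0]
    - [1,[-12,44,-18],0]
    - [1,[-12,44,-18],0]
    - [1,[-12,45,-16],0]

```text
t: 34.5
tool_pos: [0.5432, -0.5171, 0.256]
orientation: [-2.489, -1.423, 0.093]
force: [0.3, 1.4, 1.0]
opening: 0.093
```

```bash
python3 -c "
from bl import *
s,Rm,tip=tl()
z=Rm[:,2];n=-np.r_[z[:2],0]/np.hypot(*z[:2]) if 1 else 0
n=-n*-1;print('outward in tool',(Rm.T@n).round(3))
"
```

```text
t 34.5 tcp [ 0.5432 -0.5171  0.256 ] tip [ 0.5488 -0.5231  0.2848] r 0.75 tilt 0.281 dir 133.0 x [0.515 0.854 0.079] y [ 0.836 -0.48  -0.266] F [0.3 1.4 1. ] op 0.093 q [-0.828  1.121  0.026 -0.003  2.276 -0.297]
outward in tool [-0.273  0.921 -0.277]
```

Request:
send_rows:
  targets:
    - [1,[-12,40,-22],0]
    - [1,[-12,40,-22],0]
    - [1,[-12,41,-20],0]
    - [1,[-12,42,-18],0]

```text
t: 34.9
tool_pos: [0.5743, -0.5591, 0.2442]
orientation: [-2.598, -1.483, 0.043]
force: [-0.6, -0.3, -0.5]
opening: 0.0925
```

```bash
python3 -c "
from bl import *
s,Rm,tip=tl()
z=Rm[:,2];n=-np.r_[z[:2],0]/np.hypot(*z[:2])
print('outward in tool',(Rm.T@n).round(3))
"
```

```text
t 34.9 tcp [ 0.5743 -0.5591  0.2442] tip [ 0.5772 -0.5625  0.2738] r 0.801 tilt 0.153 dir 130.6 x [0.511 0.858 0.049] y [ 0.854 -0.5   -0.144] F [-0.6 -0.3 -0.5] op 0.0925 q [-0.838  1.121  0.025  0.004  2.148 -0.302]
outward in tool [-0.32   0.935 -0.152]
```

Request:
send_rows:
  targets:
    - [1,[-15,42,-15],0]
    - [1,[-15,43,-13],0]
    - [1,[-15,44,-11],0]
    - [1,[-15,45,-9],0]

```text
t: 35.3
tool_pos: [0.6061, -0.6117, 0.2219]
orientation: [-2.708, -1.544, -0.009]
force: [-0.3, 0.1, 0.4]
opening: 0.093
```

```bash
python3 -c "
from bl import *
s,Rm,tip=tl()
z=Rm[:,2];n=-np.r_[z[:2],0]/np.hypot(*z[:2])
print('outward in tool',(Rm.T@n).round(3))
"
```

```text
t 35.3 tcp [ 0.6061 -0.6117  0.2219] tip [ 0.6063 -0.6124  0.2519] r 0.861 tilt 0.025 dir 106.9 x [0.509 0.861 0.017] y [ 0.861 -0.509 -0.019] F [-0.3  0.1  0.4] op 0.093 q [-0.854  1.142  0.026  0.011  1.997 -0.316]
outward in tool [-0.675  0.738 -0.025]
```

Request:
send_rows:
  targets:
    - [1,[-8,24,-2],0]
    - [1,[0,0,0],0]

```text
t: 35.5
tool_pos: [0.6106, -0.6186, 0.2154]
orientation: [-2.72, -1.551, -0.015]
force: [-0.1, -0.3, 0.1]
opening: 0.0931
```

```bash
python3 -c "
from bl import *
s,Rm,tip=tl()
import pickle
S=optics.read_camera('side');T=optics.read_camera('top');pickle.dump((S,T),open('cams2.pkl','wb'))
m,c,b=blue_mask(S,270,328,255,345);print(c,b)
cv2.imwrite('pics/t31.png',T['color'][:,:,::-1]);crop(S,260,340,250,330,8,'pics/s31.png')
"
```

```text
t 35.5 tcp [ 0.6106 -0.6186  0.2154] tip [ 0.6105 -0.619   0.2454] r 0.869 tilt 0.014 dir 79.5 x [0.509 0.86  0.014] y [ 0.861 -0.509 -0.005] F [-0.1 -0.3  0.1] op 0.0931 q [-0.856  1.149  0.026  0.012  1.976 -0.317]
[300.27990971 296.87358916] [294 279  14  36 443]
```

View pics/t31.png

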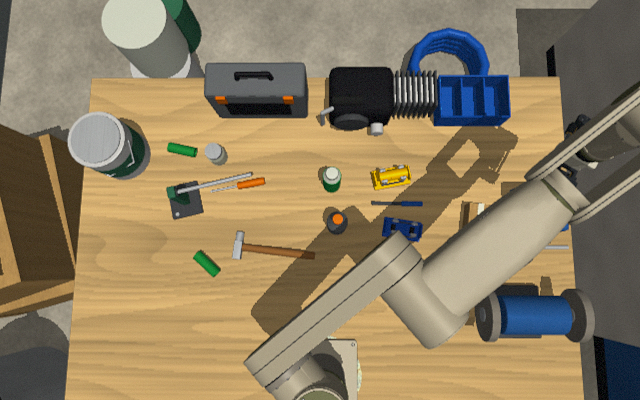

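View pics/s31.png

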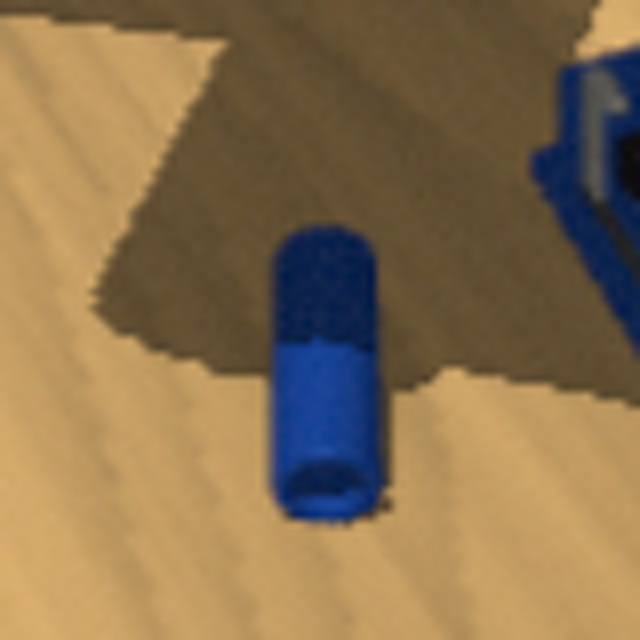

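```bash
python3 - <<'E' 2>/dev/null | tail -3
import pickle,numpy as np
import fit
from bl import *
from scipy.optimize import minimize
S,T=pickle.load(open("cams2.pkl","rb"))
fit.S=S
m,_,_=blue_mask(S,270,328,255,345)
for y0 in(-.4,-.55):
  f=lambda p:np.abs(fit.sil("S",p[:2],p[2],.017)-m).sum()
  r=minimize(f,[.32,-.245,y0],method="Nelder-Mead",options=dict(initial_simplex=[[.32,-.245,y0],[.33,-.245,y0],[.32,-.235,y0],[.32,-.245,y0+.12]],xatol=1e-4,fatol=.1,maxiter=90))
  print(r.x.round(4),r.fun)
s,Rm,tip=tl()
E
```

```text
[ 0.3272 -0.2403 -0.5106] 54.772549019607844
[ 0.3263 -0.2422 -0.5015] 58.741176470588236
t 35.6 tcp [ 0.6107 -0.6181  0.2166] tip [ 0.6106 -0.6186  0.2466] r 0.869 tilt 0.014 dir 78.3 x [0.509 0.861 0.013] y [ 0.861 -0.509 -0.005] F [-0.3  0.1  0.4] op 0.093 q [-0.856  1.149  0.024  0.012  1.977 -0.317]
```

Request:
send_rows:
  targets:
    - [1,[10,-25,0],0]
    - [1,[17,-42,0],0]
    - [1,[17,-42,0],0]
    - [1,[17,-42,0],0]
    - [1,[17,-42,0],0]
    - [1,[17,-42,0],0]
    - [1,[17,-42,0],0]
    - [1,[17,-42,0],0]
    - [1,[17,-42,0],0]
    - [1,[17,-42,0],0]
    - [1,[14,-32,0],-0.05]
    - [1,[0,0,0],0]

```text
t: 36.8
tool_pos: [0.3646, -0.2926, 0.2257]
orientation: [-2.679, -1.623, -0.016]
force: [0.5, 0.8, 0.5]
opening: 0.0928
```

```bash
python3 -c "
from bl import *
s,Rm,tip=tl()
st(.327,-.241,.06,1.09)
"
```

```text
t 36.8 tcp [ 0.3646 -0.2926  0.2257] tip [ 0.3645 -0.293   0.2557] r 0.467 tilt 0.014 dir 72.8 x [0.463 0.886 0.013] y [ 0.886 -0.463 -0.002] F [0.5 0.8 0.5] op 0.0928 q [-0.797 -0.242  1.775  0.012  1.616 -0.315]
t 36.8 tcp [ 0.3646 -0.2926  0.2257] xang 1.0896 down [ 0.004   0.013  -0.9999] F [0.5 0.8 0.5] op 0.0928 q [-0.8  -0.24  1.77  0.01  1.62 -0.31]
tool shift mm [ 26.1 -56.8 166.2]
turn about tool z -0.0004
```

Request:
send_rows:
  targets:
    - [1,[13,-28,10],0]
    - [1,[13,-28.5,30],0]
    - [0.6,[0,0,42],0]
    - [0.5,[0,0,42],0]
    - [0.4,[0,0,42],0]
    - [0.3,[0,0,15],0]
    - [0.3,[0,0,0],0]

```text
t: 37.5
tool_pos: [0.3277, -0.2424, 0.0422]
orientation: [-2.677, -1.617, -0.014]
force: [-0.8, -0.5, 0.3]
opening: 0.0612
```

```bash
python3 -c "
from bl import *
st(.327,-.241,-.022,1.09)
S=optics.read_camera('side');crop(S,250,350,230,330,7,'pics/s32.png')
"
```

```text
t 37.5 tcp [ 0.3277 -0.2424  0.0422] xang 1.0865 down [ 2.000e-04  1.640e-02 -9.999e-01] F [-0.8 -0.5  0.3] op 0.0612 q [-0.77 -0.28  2.15  0.01  1.29 -0.29]
tool shift mm [ 0.  -0.8 64.2]
turn about tool z -0.0035
```

View pics/s32.png

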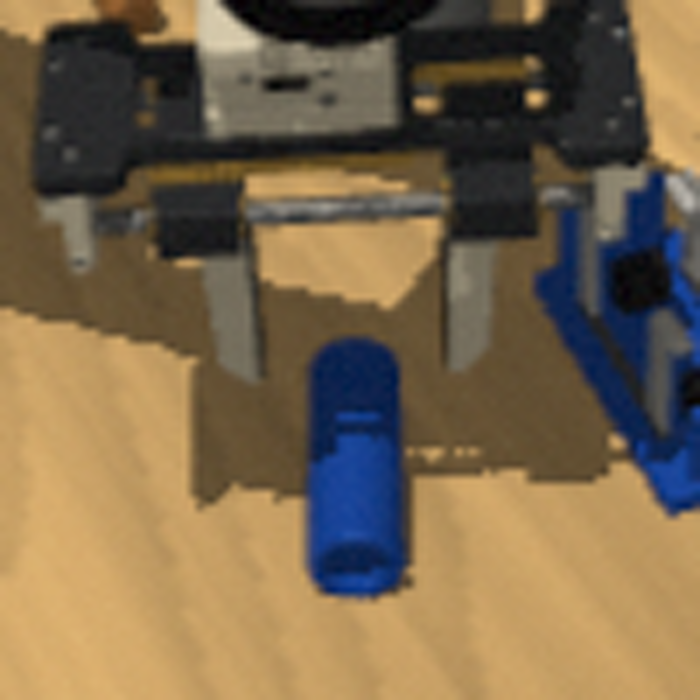

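Request:
send_rows:
  targets:
    - [0.2,[0,0,25],0]
    - [0.2,[0,0,22],0]
    - [0.2,[0,0,10],0]
    - [0.2,[0,0,4],0]
    - [0.2,[0,0,0],0]

```text
t: 38.05
tool_pos: [0.33, -0.2437, -0.0156]
orientation: [-2.682, -1.62, -0.016]
force: [0.3, 0.2, 0.3]
opening: 0.0558
```

```bash
python3 -c "
from bl import *
st(.327,-.241,-.022,1.09)
S=optics.read_camera('side');crop(S,250,350,230,330,7,'pics/s33.png')
"
```

```text
t 38.05 tcp [ 0.33   -0.2437 -0.0156] xang 1.0867 down [ 0.0044  0.0124 -0.9999] F [0.3 0.2 0.3] op 0.0558 q [-0.77 -0.19  2.19  0.01  1.15 -0.29]
tool shift mm [ 0.9 -3.9  6.4]
turn about tool z -0.0033
```

View pics/s33.png

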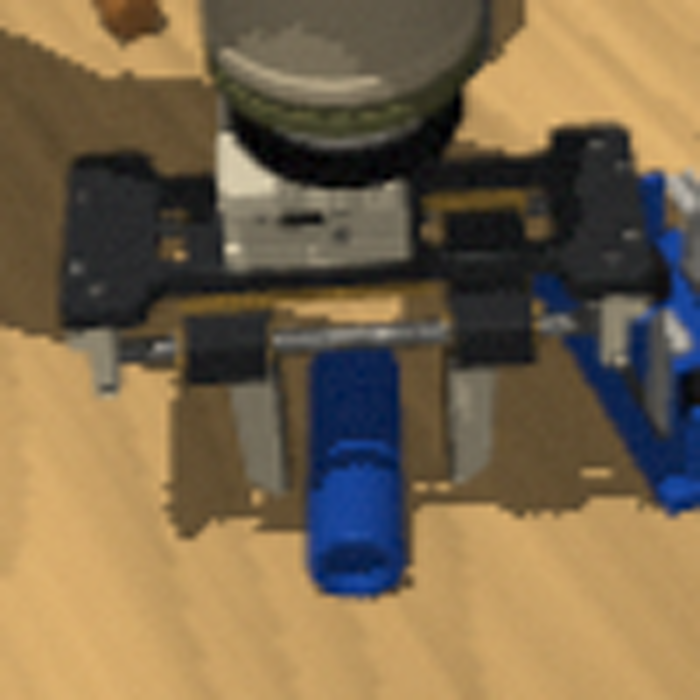

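Request:
send_rows:
  targets:
    - [0.2,[0.5,-4,4],0]
    - [0.1,[0,0,3],0]
    - [-0.2,[0,0,0],0]
    - [-1,[0,0,0],0]
    - [-1,[0,0,0],0]
    - [-1,[0,0,0],0]
    - [-1,[0,0,0],0]
    - [-1,[0,0,0],0]
  newtons: 45

```text
t: 38.9
tool_pos: [0.3262, -0.2409, -0.0234]
orientation: [-2.681, -1.62, -0.016]
force: [0.2, 0.1, 1.8]
opening: 0.0326
```

```bash
python3 -c "
from bl import *
st()
"
```

```text
t 38.9 tcp [ 0.3262 -0.2409 -0.0234] xang 1.0867 down [ 0.0038  0.0129 -0.9999] F [0.2 0.1 1.8] op 0.0326 q [-0.77 -0.19  2.2   0.01  1.13 -0.3 ]
```

Gripped (32.6 mm). Lifting straight up.

Request:
send_rows:
  targets:
    - [-1,[0,0,-8],0]
    - [-1,[0,0,-22],0]
    - [-1,[0,0,-32],0]
    - [-1,[0,0,-32],0]
    - [-1,[0,0,-30],0]
    - [-1,[0,0,0],0]
    - [-1,[0,0,0],0]

```text
t: 39.6
tool_pos: [0.3261, -0.2428, 0.1011]
orientation: [-2.683, -1.62, -0.016]
force: [-0.9, 0.5, -1.5]
opening: 0.0335
```

```bash
python3 -c "
from bl import *
import pickle
st(.4546,-.2555,.10,1.392)
S=optics.read_camera('side');crop(S,240,360,190,290,6,'pics/s34.png')
"
```

```text
t 39.6 tcp [ 0.3261 -0.2428  0.1011] xang 1.0866 down [ 0.005   0.0117 -0.9999] F [-0.9  0.5 -1.5] op 0.0335 q [-0.78 -0.36  2.1   0.01  1.41 -0.3 ]
tool shift mm [ 48.6 119.7   1.6]
turn about tool z -0.3054
```

View pics/s34.png

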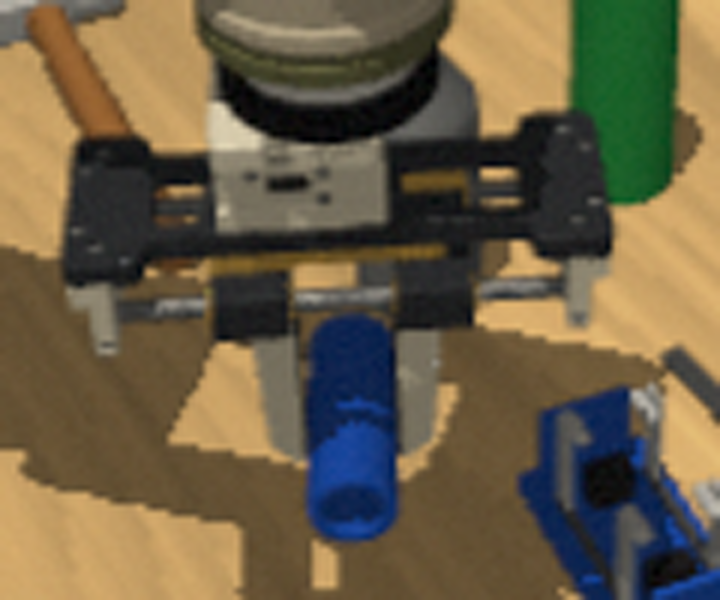

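```bash
cat > fits.py <<'E'
import fit
from bl import *
from scipy.optimize import minimize
def fitS(S,x0,yaw,z,box,free_z=False):
    fit.S=S; m,_,_=blue_mask(S,*box)
    if free_z: f=lambda p:np.abs(fit.sil("S",p[:2],yaw,p[2])-m).sum(); s=[x0[0],x0[1],z]; dv=.01
    else: f=lambda p:np.abs(fit.sil("S",p[:2],p[2],z)-m).sum(); s=[x0[0],x0[1],yaw]; dv=.1
    s=np.array(s); sim=[s,s+[.006,0,0],s+[0,.006,0],s+[0,0,dv]]
    r=minimize(f,s,method="Nelder-Mead",options=dict(initial_simplex=sim,xatol=1e-4,fatol=.1,maxiter=80)); return r.x.round(4),round(r.fun,1)
E
python3 - <<'E' 2>&1 | tail -3
from fits import *
S=optics.read_camera('side'); s=robot.read_state()
print(fitS(S,(.326,-.243),1.0866-np.pi/2,.1415,(270,320,230,285)))
st()
E
```

```text
blue side [ 0.4542 -0.2561 -0.187 ] res 0.41 0.22
(array([ 0.3263, -0.2425, -0.5108]), np.float64(42.2))
t 39.7 tcp [ 0.3249 -0.2417  0.0992] xang 1.0866 down [ 0.0022  0.0145 -0.9999] F [-0.2  0.8 -1.2] op 0.0334 q [-0.78 -0.36  2.1   0.01  1.41 -0.3 ]
```

Request:
send_rows:
  targets:
    - [-1,[10,24,0],0]
    - [-1,[13,32,0],0]
    - [-1,[13,32,0],0]
    - [-1,[12,31,0],0]
    - [-1,[0,0,0],-0.1]
    - [-1,[0,0,0],-0.1]
    - [-1,[0,0,0],-0.105]
    - [-1,[0,0,0],0]

```text
t: 40.5
tool_pos: [0.4522, -0.2544, 0.0987]
orientation: [-2.401, -2.009, -0.016]
force: [0.3, -0.5, -1.4]
opening: 0.0336
```

```bash
python3 - <<'E' 2>&1 | tail -6
from fits import *
st(.4546,-.2555,.046,1.392)
S=optics.read_camera('side'); crop(S,300,390,200,310,6,'pics/s35.png')
E
```

```text
blue both [ 0.4546 -0.2555 -0.179 ] res 0.64 0.34
blue top [ 0.4548 -0.2551 -0.1688] res 0.45 0.21
blue side [ 0.4542 -0.2561 -0.187 ] res 0.41 0.22
t 40.5 tcp [ 0.4522 -0.2544  0.0987] xang 1.3935 down [ 7.000e-04  1.520e-02 -9.999e-01] F [ 0.3 -0.5 -1.4] op 0.0336 q [-0.62 -0.02  1.81  0.01  1.36 -0.45]
tool shift mm [-1.5  2.6 52.6]
turn about tool z 0.0015
```

View pics/s35.png

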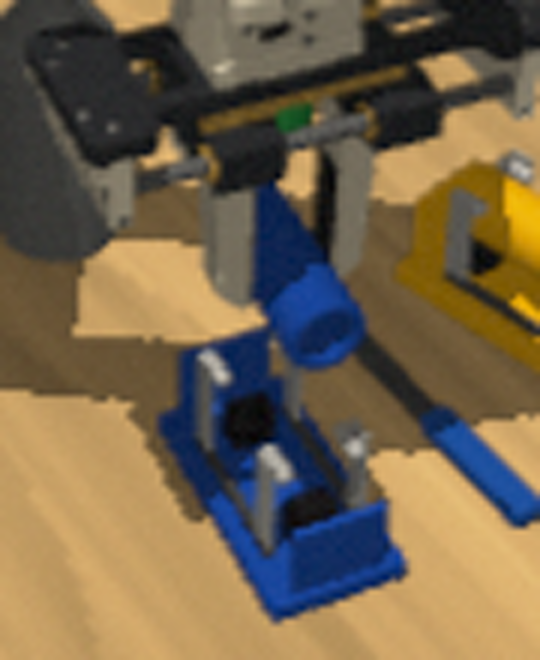

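Request:
send_rows:
  targets:
    - [-1,[-1.5,2.5,15],0]
    - [-1,[0,0,20],0]
    - [-1,[0,0,15],0]
    - [-1,[0,0,8],0]
    - [-1,[0,0,0],0]
    - [-1,[0,0,0],0]

```text
t: 41.15
tool_pos: [0.4558, -0.2565, 0.0429]
orientation: [-2.406, -2.008, -0.018]
force: [-0.1, 0.1, -1.1]
opening: 0.0337
```

```bash
python3 - <<'E' 2>&1 | tail -3
from fits import *
st(.4546,-.2555,.034,1.392)
S=optics.read_camera('side'); crop(S,310,380,220,310,8,'pics/s36.png')
E
```

```text
t 41.15 tcp [ 0.4558 -0.2565  0.0429] xang 1.3913 down [ 0.0037  0.0131 -0.9999] F [-0.1  0.1 -1.1] op 0.0337 q [-0.62  0.04  1.85  0.01  1.25 -0.45]
tool shift mm [ 0.7 -1.4  8.9]
turn about tool z -0.0007
```

View pics/s36.png

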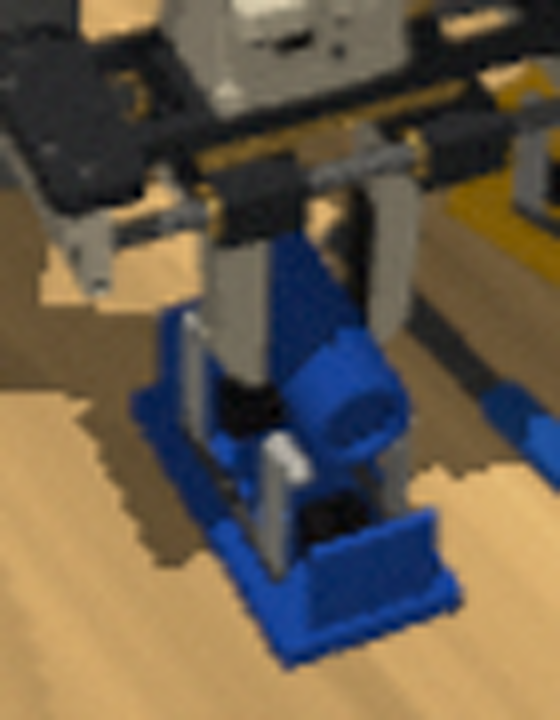

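Aligned over the blue clips. Now the same gentle press as before.

Request:
send_rows:
  targets:
    - [-1,[0.5,-1.2,4],0]
    - [-1,[0,0,4],0]
    - [-1,[0,0,3],0]
    - [-1,[0,0,2],0]
    - [-1,[0,0,2],0]
    - [-1,[0,0,0],0]

```text
t: 41.8
tool_pos: [0.4561, -0.2568, 0.0306]
orientation: [-2.407, -2.012, -0.018]
force: [-5.1, 2.0, 17.7]
opening: 0.0329
```

```bash
python3 - <<'E' 2>&1 | tail -2
from h import *
st(.4546,-.2555,.0076,1.392)
E
```

```text
tool shift mm [ 0.8 -1.8 23. ]
turn about tool z 0.0003
```

Request:
send_rows:
  targets:
    - [-1,[0,-2,0],0]
    - [-1,[0,0,0],0]

```text
t: 42.0
tool_pos: [0.4549, -0.2566, 0.0306]
orientation: [-2.409, -2.013, -0.02]
force: [-1.0, 0.9, 14.1]
opening: 0.0336
```

```bash
python3 - <<'E' 2>&1 | tail -3
from h import *
st(.4546,-.2555,.0076,1.392)
S=optics.read_camera('side'); crop(S,310,380,220,310,8,'pics/s37.png')
print(robot.read_state()['wrist_torque'].round(2))
E
```

```text
tool shift mm [ 0.8 -0.6 23. ]
turn about tool z 0.0003
[0.35 0.21 0.53]
```

View pics/s37.png

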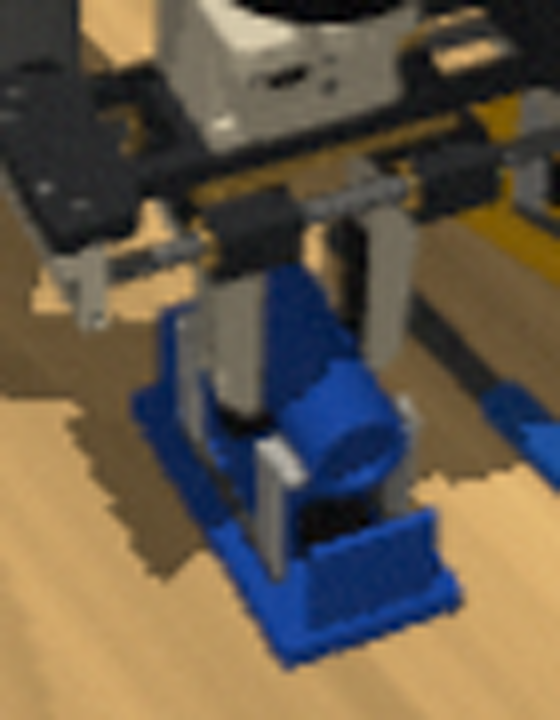

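Request:
send_rows:
  targets:
    - [-1,[0,0,2],0]
    - [-1,[0,0,2],0]
    - [-1,[0,0,0],0]
  newtons: 55

```text
t: 42.35
tool_pos: [0.455, -0.2568, 0.0269]
orientation: [-2.408, -2.014, -0.019]
force: [-2.2, 1.4, 15.2]
opening: 0.0331
```

Request:
send_rows:
  targets:
    - [-1,[0,0,2],0]
    - [-1,[0,0,2],0]
    - [-1,[0,0,0],0]

```text
t: 42.65
tool_pos: [0.4544, -0.2568, 0.0221]
orientation: [-2.408, -2.013, -0.018]
force: [-1.6, -1.3, 9.4]
opening: 0.0332
```

Request:
send_rows:
  targets:
    - [-1,[0,0,2],0]
    - [-1,[0,0,2],0]
    - [-1,[0,0,0],0]

```text
t: 42.95
tool_pos: [0.4539, -0.2563, 0.017]
orientation: [-2.407, -2.012, -0.018]
force: [-0.8, -3.2, 3.8]
opening: 0.0334
```

Request:
send_rows:
  targets:
    - [-1,[0,0,2],0]
    - [-1,[0,0,1],0]
    - [-1,[0,0,0],0]

```text
t: 43.25
tool_pos: [0.4531, -0.2553, 0.0124]
orientation: [-2.406, -2.01, -0.018]
force: [4.8, -4.8, -4.2]
opening: 0.0332
```

```bash
python3 - <<'E' 2>&1 | tail -3
from h import *
st(.4546,-.2555,.0076,1.392)
S=optics.read_camera('side'); crop(S,310,380,220,310,8,'pics/s38.png')
E
```

```text
t 43.25 tcp [ 0.4531 -0.2553  0.0124] xang 1.3919 down [ 0.0043  0.0125 -0.9999] F [ 4.8 -4.8 -4.2] op 0.0332 q [-0.62  0.08  1.88  0.01  1.19 -0.45]
tool shift mm [-0.   1.5  4.8]
turn about tool z -0.0001
```

View pics/s38.png

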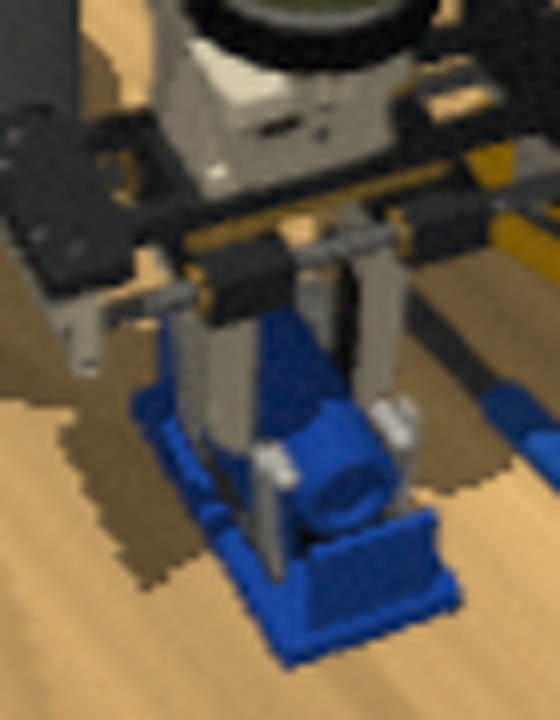

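Snapped over: the clips now pull the tube down (Fz -4). I let go and retreat.

Request:
send_rows:
  targets:
    - [-0.1,[0,0,0],0]
    - [0.2,[0,0,0],0]
    - [0.2,[0,0,0],0]
    - [0.2,[0,0,0],0]
    - [0.2,[0,0,-10],0]
    - [0.2,[0,0,-30],0]
    - [0.2,[0,0,-45],0]
    - [0.2,[0,0,-45],0]
    - [0.2,[0,0,-45],0]
    - [0.2,[0,0,0],0]

```text
t: 44.3
tool_pos: [0.4556, -0.2598, 0.1968]
orientation: [2.407, 2.011, 0.023]
force: [0.6, -0.1, -0.7]
opening: 0.056
```

Request:
send_rows:
  targets:
    - [0.2,[15,-35,-10],0]
    - [0.2,[15,-35,-10],0]
    - [0.2,[15,-35,0],0]
    - [0.2,[0,0,0],0]
    - [0.2,[0,0,0],0]

```text
t: 44.8
tool_pos: [0.3568, -0.1946, 0.2089]
orientation: [-2.407, -2.01, -0.018]
force: [1.1, -0.8, 0.5]
opening: 0.0559
```

```bash
python3 - <<'E' 2>&1 | tail -2
from h import *
st()
S=optics.read_camera('side');T=optics.read_camera('top'); crop(S,310,430,210,310,6,'pics/s39.png');cv2.imwrite('pics/t39.png',T['color'][:,:,::-1]);cv2.imwrite('pics/s39f.png',S['color'][:,:,::-1])
E
```

```text
t 44.8 tcp [ 0.3568 -0.1946  0.2089] xang 1.3916 down [ 0.0056  0.0117 -0.9999] F [ 1.1 -0.8  0.5] op 0.0559 q [-0.64 -0.43  1.95  0.01  1.62 -0.46]
```

View pics/s39.png

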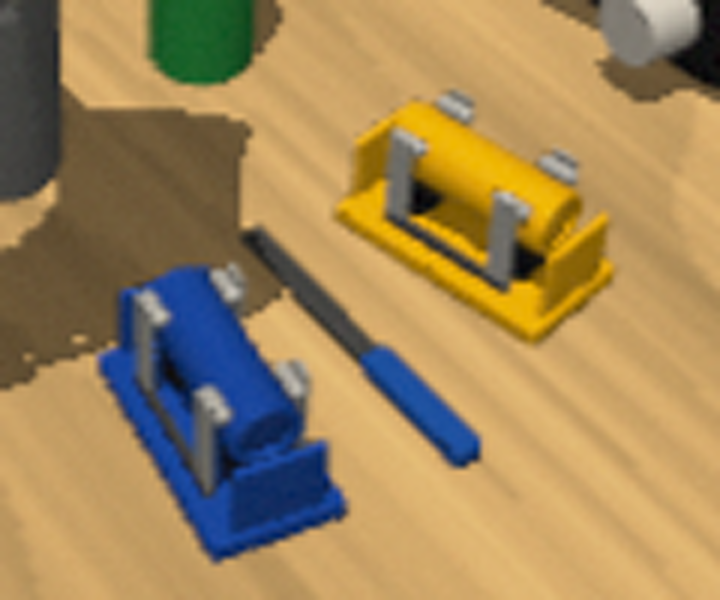

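View pics/t39.png

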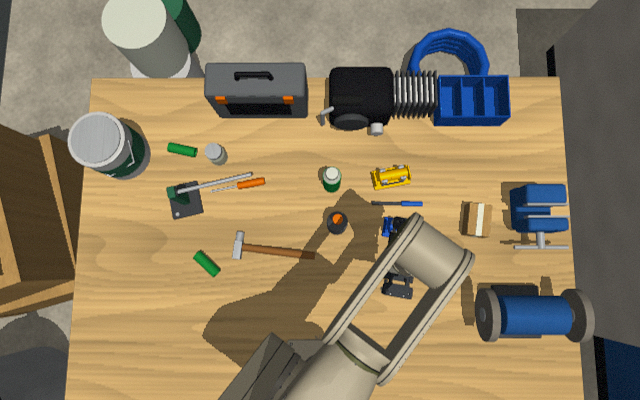

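View pics/s39f.png

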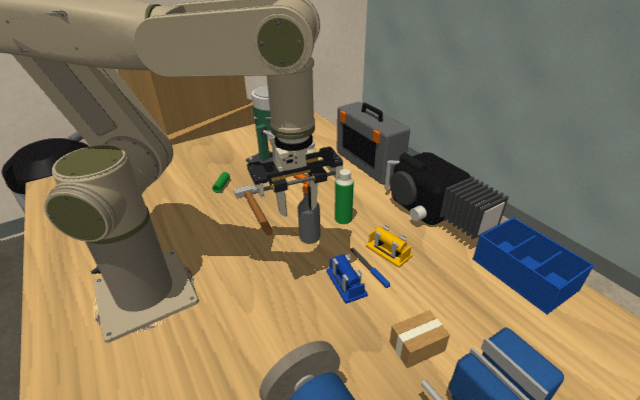

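Both tubes are home under all four lips of their own holder, and the bystanders look unmoved. Handing in.

Run:
```python
from h import *
import pickle
S0,T0=pickle.load(open("cams.pkl","rb"))
S=optics.read_camera('side')
d=np.abs(S['color'].astype(int)-S0['color']).sum(2)
for n,(x0,x1,y0,y1) in dict(file=(350,392,247,290),carton=(385,450,310,365),can=(334,356,175,225),jar_bar_post_partly_hidden=(300,318,140,165)).items(): print(n,np.mean(d[y0:y1,x0:x1]>60).round(3))
print(ticket.close_job()); st()
```

```text
file 0.121
carton 0.0
can 0.019
jar_bar_post_partly_hidden 0.684
the job is handed in; nothing more can be done
None
the job is handed in; nothing more can be done
```

Both tubes ended up snapped home in their own holders, but I dropped the blue tube on the way. I handed the job in at about 45 s of the 62 s limit.

**What happened**
- **Drop:** I slid the blue tube off the bar cleanly. While carrying it I mistyped one gripper value, which opened the fingers for 0.1 s. The tube fell from about 0.25 m near the blue holder and rolled about 0.35 m along the table to the robot's base plate.
- **Yellow:** I slid it off and pressed it in. Force peaked at about 16 N, with a sideways offset that I corrected, then fell and reversed as the clips snapped. I let go at that point.
- **Blue recovery:** The tube lay too close to the base for a straight-down reach. I leaned the tool in at the arm's reach limit and dragged the tube out. After straightening the tool again, I gripped the tube afresh and pressed it in the same way, peaking at about 18 N before the snap.

**Last checks**
- **Tubes:** The final side picture shows both tubes lying level in their holders with the lips closed over them. The arm was clear of them.
- **Carton and can:** A pixel comparison with the start showed them essentially unchanged (0 % and 2 % of pixels).
- **File:** 12 % of pixels in its area changed, probably because the newly seated tubes show at the edge. It looks unmoved in the picture.
- **Jar:** The side view was blocked by the arm, so its comparison says nothing. The top picture shows it in place.

**Doubts**
- Joint 2 read -0.893 rad for a moment during the lean, against a stated limit of -0.89. That may count as passing its range.
- The fingertips appeared about 30 mm above the reported tool position throughout, so I set heights from the pictures.

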